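Hang the ear defenders on the bench rail

TASK

Put away the orange ear defenders that lie on the bench: stand them up on their two cups and let go, then take them by the headband and hang them over the rail in the free place between the blue and the green pair, one cup on each side of the bar, hanging straight and square, clear of both neighbours and at rest. Do not drop or topple them, nor disturb the two hanging pairs, the hard disk or the yellow tub.

Things in the scene. Friction and masses are not known exactly. Their poses are not given: they have to be found in the camera images.
- muffs: Rigid orange ear defenders, black headband, 150 tall (x) x 152 wide (y) x 56 deep (z), about 0.22 kg. Origin in their middle: 75 from the cups' undersides (-x), 75 from the crown's top (+x), 28 from either face. x: cups to crown (up when hanging); y: cup to cup; z: face to face (alike). They start lying flat on one face, z up, x and y level. Standing on the cups they are stable to about 15 degrees.
- muffs_crown (a point): Middle of the underside of the orange pair's padded crown, where the tube must lie; (62, 0, 0) in muffs, same axes. The band is a half ellipse, outer half axes 76 (y) and 62 (x) about (13, 0, 0): its outer face is at x = 71 where y is 26. The pad (within 50 of the middle in y) is 30 deep (z -15 to 15) and 13 thick; the band's sides are 18 deep and 9 thick.
- muffs_cup_l (a point): Centre of the orange pair's cup at +y; (-39, 50.5, 0) in muffs, same axes. The cup is 72 tall (x -75 to -3), 56 deep (z), y 34 to 67, with a flat underside; its rubber cushion faces the other cup across a 68 gap. On its outer face the headband's leg, 18 deep (z) and 9 thick (y 67 to 76), runs from x -53 to 13, so cup with leg measure 42 across y.
- muffs_cup_r (a point): Centre of the orange pair's cup at -y; (-39, -50.5, 0) in muffs, same axes; mirror image of the cup at +y.
- rail: Fixed rail for ear defenders: a straight level steel tube along y, 18 diameter, 360 long, its top 172 above the bench, on an 18 post at each end, with flat feet 150 x 40 x 8 across the ends and a strip 30 wide, 5 thick on the bench under the tube. Origin on the bench below the tube's middle; y along the tube, x across it, z up.
- rail_top (a point): Point on the top of the tube at the middle of its length, 172 above the bench; axes as rail.
- muffs_blue: The same ear defenders in blue, loose, hanging on the tube to one side of its middle (which side varies), crown up, square to the tube. Frame as muffs; they reach 28 to either side of the origin along the tube; crown's top 185 above the bench.
- muffs_blue_crown (a point): Middle of the underside of the blue pair's crown, resting on the tube.
- muffs_green: The same in green, hanging on the other side of the free place. The free place lies midway between the blue and the green pair, whose middles are 180 to 200 apart along the tube.
- muffs_green_crown (a point): Middle of the underside of the green pair's crown, resting on the tube.
- hard_disk: Loose grey hard disk lying on the bench, 147 (x) x 102 (y) x 26, 0.55 kg; origin at the centre of its underside. To be left alone.
- tub: Loose open yellow tub with scrap, 130 (x) x 100 (y) x 75 high; origin at the centre of its underside. To be left alone.
Things that resemble listed ones, but are neither listed nor needed, are in the scene too. Leave any purple or red look-alike of the muffs_blue alone.

How it is judged:
By the outcome, as a careful person would: the job done as asked, in the order asked, and still so for the second after the job is handed in, with the robot touching nothing.
It also fails if it takes over 67 s, if anything falls off the work surface, if the arm or the gripper's body presses on something with over 40 N, if the wrist force passes 120 N, or if a joint passes its speed limit or range.

ROBOT

A 6-joint arm with a two-finger parallel gripper is mounted at the origin on the work surface. World frame = base frame: x ahead of the robot, y to its left, z up, the work surface at z = 0. Lengths are in m, angles in rad, forces in N, time in s.
With the tool pointing down it reaches from about 0.4 to 0.825 m from the base axis. Payload 7 kg.
Tool frame: the origin (TCP) lies at the very end of the fingers, on their centre line; the grasp point (between the pads) lies 19 mm behind it; z points along the fingers, y is the direction in which the jaws open and shut (so a half turn about z gives the same grasp; the last joint's range is limited). The gripper opens to 88 mm and grips with 3 to 60 N. Pads are 19 mm wide; open, the fingers measure 130 mm over their backs; the gripper's body (78 mm by 193 mm) begins 47 mm behind the grasp point.
Start: joints at [-1.025, 0.359, 0.012, 0, -1.224, -0.288], TCP at [0.172, -0.653, 0.227] pointing down, gripper open.
Joint ranges: [-3.07, 3.07], [-1.43, 2.12], [-1.02, 1.25], [-3.03, 1.67], [-3.05, -0], [-3.03, 3.03]. Speed limits (rad/s): [2.39, 2.39, 3.01, 3.14, 3.14, 3.14].

INTERFACE

Orientations are given as [roll, pitch, yaw] about the fixed x, y, z axes, in that order (R = Rz(yaw) Ry(pitch) Rx(roll)).
In Python, from station import arm, eyes, job, outline_of gives the robot as it stands.
- The arm moves only by the tool apply_moves, never from a script. Its argument "moves" is a list of rows, each a list of 5 numbers: the opening, from -1 (shut) to 1 (fully open), then the shift along the tool's x, y, z in m, then the turn about the tool's z in rad. A call has 1 to 12 rows; each row shifts and turns the commanded pose from where the row before left it, along the tool's axes as they then stand; what a row does not reach is not made up. A row lasts 1/12 s, in which the tool goes at most 41.7 mm and 7.16 degrees, less where a joint would pass 70% of its speed; a pose out of reach is approached as far as the arm can. A call with a gripper value outside its range is refused whole. The fingers move at their own pace and stop on an object; "newtons" is the grip in N (left out, the last holds). Time passes only in rows, so rows that do not move let the fingers close. It gives the time, the measured TCP pose, the force and the opening at its end, in the units of the state.
- arm.get_state(): the state, without advancing time (a new reading comes with each control period).
- eyes.grab_frame(name): name is "scene" or "top"; returns a dict with "color" (480x640x3 uint8, red, green, blue), "z_map" (480x640 float32, m along the optical axis (not along the pixel's ray), 0 where there is no reading), "camera_matrix" (3x3 intrinsics, pixels), "extrinsics" (4x4, takes a point from camera to world coordinates). Camera axes: x right, y up, looking along -z (the intrinsics and any distortion apply to the point x, -y, -z); pixel columns grow to the right and rows downward; lengths in m; the calibration is good to about 2 mm. A picture is of the moment at which its call begins.
- job.job_done(): hands the job in, once; it reports no verdict.
Trained networks look in a picture, given as the dict that the camera call returned (one of the last four; its "shot" number tells which), for a name from the list of things; names that differ only in an ending like _2 or _b are one class to them, and where a whole thing is asked for, a point or a joint stands for the part that bears it (a point fixed in the world has none). Each returns a list of dicts, best first, with "score" (0 to 1); they miss things now and then, are a little off and sometimes report something else, mostly with a low value. They report only what shows in the picture. A call takes as long as a camera call. They do not tell look-alikes from the thing itself.
- outline_of(label, picture): "region" (480x640 bool, what is visible of it) and "extent" ([left, top, right, bottom] in pixels, round what is visible of it).
The state is a dict: "t": time; "q": joint angles; "qd": joint speeds; "joint_efforts": joint torques, N m; "eef_pos": TCP position; "ee_rot": TCP orientation; "force": force on the tool from outside, world axes, zero at the start; "moment": the same for the moment, N m; "width": finger opening in m.
Only numpy, scipy, OpenCV 4.12 (cv2) and the standard library are available. Lean on these libraries where they do the work, as an engineer would, in place of code of your own. Each camera call takes 0.05 s, during which the arm holds its last target.

## Working session

There is one attempt and no reset: what is moved stays moved. The work goes in short steps, Python scripts to look and compute and a tool call to move; the robot and the scene stay as the last step left them, time stands still between calls to the robot, and variables do not carry over. Pictures are saved under pics/ and viewed, and the job is handed in when it is done.

Besides the shell and the picture viewer there is one more tool, called after "Emit:" by a JSON object that holds its "fn" and its "kwargs", one argument or row to a line. apply_moves: Moves the arm, as the interface text tells. Its arguments: {"type":"object","properties":{"moves":{"type":"array","items":{"type":"array","items":{"type":"number"}}},"newtons":{"type":"number"}},"required":["moves"]}

```bash
ls; mkdir -p pics; cat > h.py <<'E'
import numpy as np,cv2
from station import arm,eyes,job,outline_of
def grab(n):
    return eyes.grab_frame(n)
def save(p,f): cv2.imwrite(f,cv2.cvtColor(p,cv2.COLOR_RGB2BGR))
def cloud(f):
    K=f["camera_matrix"];E=f["extrinsics"];z=f["z_map"]
    v,u=np.mgrid[0:480,0:640]
    X=(u-K[0,2])/K[0,0]*z;Y=(v-K[1,2])/K[1,1]*z
    P=np.stack([X,-Y,-z,np.ones_like(z)],-1)@E.T
    P=P[...,:3]; P[z==0]=np.nan
    return P
E
python3 - <<'E'
from h import *
for n in("scene","top"):
    f=grab(n);save(f["color"],f"pics/{n}0.png");print(n,f["camera_matrix"],f["extrinsics"],[k for k in f])
    P=cloud(f)
    for l in("muffs","muffs_blue","muffs_green","rail","hard_disk","tub"):
        for d in outline_of(l,f)[:4]:
            m=d["region"];print(l,round(d["score"],2),d["extent"],m.sum(),np.nanmedian(P[m],0).round(3),np.median(f["color"][m],0))
print(arm.get_state())
E
```

```text
pics
scene [[518.93717982   0.         311.78873753]
 [  0.         518.93717982 236.05134127]
 [  0.           0.           1.        ]] [[ 0.83515714 -0.41612611  0.35965485  0.97481531]
 [ 0.54987452  0.64629189 -0.5290981  -0.62716728]
 [-0.01227048  0.63964509  0.76857244  1.03284885]
 [ 0.          0.          0.          1.        ]] ['color', 'z_map', 'camera_matrix', 'extrinsics', 'shot']
muffs 0.87 [174.1, 312.0, 256.4, 382.7] 2398 [ 0.511 -0.301  0.041] [69. 54. 40.]
muffs 0.6 [367.8, 136.2, 426.5, 198.3] 1533 [0.603 0.326 0.107] [25. 42. 28.]
muffs_blue 0.97 [271.9, 144.8, 328.6, 197.2] 1490 [0.369 0.203 0.07 ] [83. 41. 87.]
muffs_blue 0.93 [329.4, 181.1, 392.1, 242.2] 1683 [0.613 0.133 0.108] [22. 27. 29.]
muffs_blue 0.71 [298.3, 100.3, 349.7, 149.6] 1237 [0.32  0.404 0.071] [113.  32.  30.]
muffs_green 0.94 [365.8, 134.6, 426.3, 196.5] 1517 [0.607 0.325 0.107] [25. 42. 28.]
rail 0.83 [314.6, 126.9, 428.3, 276.2] 3020 [0.595 0.138 0.009] [63. 65. 61.]
rail 0.68 [312.3, 289.9, 388.6, 360.0] 2936 [ 0.711 -0.099  0.025] [163. 170. 164.]
rail 0.3 [365.3, 134.0, 423.5, 195.3]
[... 1466 characters left out ...]
381.0, 216.4] 2788 [ 0.702 -0.089  0.025] [127. 137. 142.]
{'t': 0.7, 'q': array([-1.02488724e+00,  3.58517714e-01,  1.18597994e-02,  1.88291735e-06,
       -1.22407778e+00, -2.88131095e-01]), 'qd': array([-0.00054446, -0.00025295,  0.00087323,  0.00145347, -0.00100151,
        0.00074317]), 'joint_efforts': array([ 1.47356068e-04, -5.82171535e+01,  2.93249881e+01,  7.00089946e+00,
        1.26123134e-02, -8.94044604e-06]), 'eef_pos': array([ 0.17206769, -0.65266253,  0.22659731]), 'ee_rot': array([-3.14153402e+00,  1.55320415e-05, -2.88381402e+00]), 'force': array([-0.60908114, -0.42790293, -0.4247686 ]), 'moment': array([ 0.05789324, -0.03031827, -0.00717378]), 'width': 0.0875343901952175}
```

View pics/scene0.png

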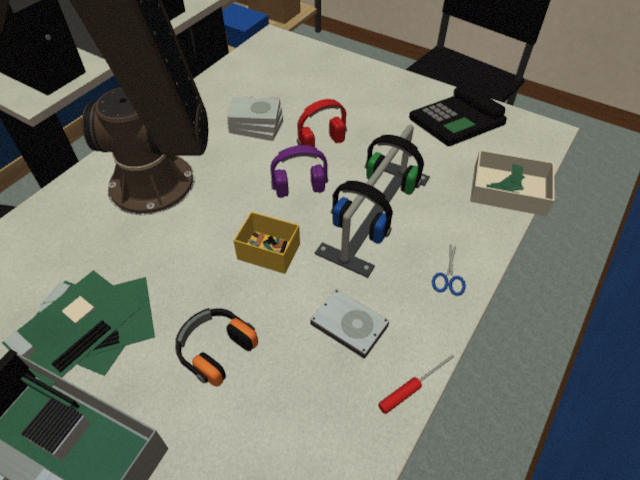

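View pics/top0.png

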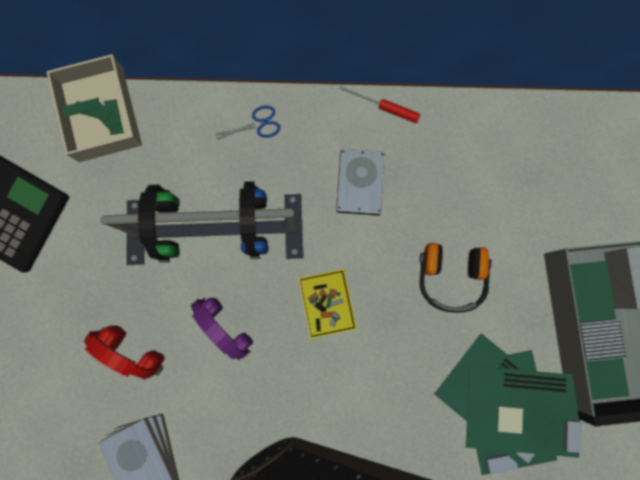

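The network's "muffs" candidates are:
- Orange pair: scene (217,345), top (455,278).
- Blue pair on the rail: scene (362,210).
- Green pair on the rail: scene (395,163).
- Purple look-alike: scene (300,170).
- Red look-alike: scene (323,122).

Only the pair at top (455,278) is orange and lying flat, with its crown toward the robot. I'll check it in a close crop and fit its pose.

```bash
cat > fit.py <<'E'
from h import *
from scipy.optimize import minimize
def model2d():
    # top-surface points (x,y,z) of lying muffs, muffs frame
    g=np.arange(-80,81,1.5)
    X,Y=np.meshgrid(g,g,indexing='ij');A=np.abs(Y)
    cup=(X>-75)&(X<-3)&(A>34)&(A<67)
    leg=(X>-53)&(X<13)&(A>67)&(A<76)
    eo=((X-13)/62)**2+(Y/76)**2<1; ei=((X-13)/53)**2+(Y/67)**2>1
    ei2=((X-13)/49)**2+(Y/63)**2>1
    pad=(X>13)&eo&ei2&(A<50)
    band=(X>13)&eo&ei
    return X,Y,cup|leg|pad|band
def occ(p,x,y,yaw):
    dx=(p[:,0]-x)*1e3;dy=(p[:,1]-y)*1e3
    c,s=np.cos(yaw),np.sin(yaw);return c*dx+s*dy,-s*dx+c*dy
E
python3 - <<'E'
from fit import *
X,Y,M=model2d()
dt=cv2.distanceTransform((~M).astype(np.uint8),cv2.DIST_L2,5)*1.5
from scipy.ndimage import map_coordinates
for n in("top","scene"):
    f=grab(n);P=cloud(f)
    x0,y0,x1,y1=(405,230,505,325) if n=="top" else(165,300,265,395)
    save(cv2.resize(f["color"][y0:y1,x0:x1],None,fx=5,fy=5,interpolation=cv2.INTER_CUBIC),f"pics/crop_{n}.png")
    m=(P[...,2]>.012)&(P[...,2]<.075)&(np.hypot(P[...,0]-.505,P[...,1]+.305)<.14)
    p=P[m];print(n,m.sum(),p.min(0),p.max(0), np.percentile(p[:,2],[5,50,95]))
    col=f["color"].astype(int);o=m&(col[...,0]>2*col[...,2]+30)&(P[...,2]>.045)
    print("orange",o.sum(),P[o].mean(0))
    def cost(v):
        a,b=occ(p,*v);d=map_coordinates(dt,[(a+80)/1.5,(b+80)/1.5],order=1,mode='nearest')
        # reverse: model pts to nearest data
        q=np.stack([X[M],Y[M]],1)[::7]/1e3;c,s=np.cos(v[2]),np.sin(v[2])
        w=np.c_[c*q[:,0]-s*q[:,1]+v[0],s*q[:,0]+c*q[:,1]+v[1]]
        from scipy.spatial import cKDTree
        r=T.query(w)[0]*1e3
        return np.mean(np.minimum(d,10)**2)+np.mean(np.minimum(r,10)**2)
    from scipy.spatial import cKDTree
    T=cKDTree(p[:,:2])
    best=min((minimize(cost,[.505,-.305,t],method="Nelder-Mead",options=dict(initial_simplex=[[.505,-.305,t],[.515,-.305,t],[.505,-.295,t],[.505,-.305,t+.15]])) for t in(3.0,3.3,2.7)),key=lambda r:r.fun)
    print(best.x,best.fun)
E
```

```text
top 2012 [ 0.41363504 -0.38027842  0.01238104] [ 0.56612177 -0.22248169  0.05931972] [0.02252013 0.04269767 0.0553251 ]
orange 584 [ 0.52509034 -0.29633497  0.05260166]
[ 0.48722468 -0.29825973  3.06988697] 1.5505851722309663
scene 2345 [ 0.41194688 -0.38155392  0.01207635] [ 0.56749417 -0.22299859  0.06018658] [0.01872607 0.04147081 0.05611782]
orange 589 [ 0.52986755 -0.31488245  0.05359038]
[ 0.4890241  -0.30174795  3.08258087] 1.8546883763929662
```

View pics/crop_top.png

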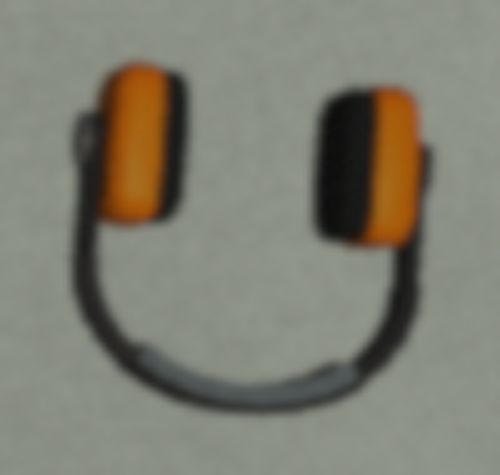

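```bash
python3 - <<'E'
from h import *
from scipy.spatial.transform import Rotation as R
s=arm.get_state();print(s["t"],R.from_euler("xyz",s["ee_rot"]).as_matrix().round(3))
# rail and hung pairs
for n in("top","scene"):
    f=grab(n);P=cloud(f);z=P[...,2]
    rg=(np.abs(P[...,0]-.59)<.1)&(P[...,1]>0.02)&(P[...,1]<.46)
    m=rg&(z>.166)&(z<.176)
    p=P[m];print(n,"tube",m.sum(),np.median(p,0));
    t=p[np.abs(p[:,1]-.23)<.04]; 
    for a,b in((.07,.1),(.19,.22),(.22,.25),(.25,.28),(.37,.4)):
        q=p[(p[:,1]>a)&(p[:,1]<b)]; print(a,len(q),np.median(q[:,0]).round(4) if len(q) else 0,(q[:,0].min(),q[:,0].max()) if len(q) else 0)
    m=rg&(z>.178)&(z<.19)
    for lo,hi in((.08,.2),(.26,.4)):
        q=P[m&(P[...,1]>lo)&(P[...,1]<hi)]
        print("crown",len(q),q.mean(0),np.percentile(q[:,1],[2,98]),np.percentile(q[:,0],[2,98]))
E
```

```text
0.8 [[-0.967 -0.255  0.   ]
 [-0.255  0.967 -0.   ]
 [-0.    -0.    -1.   ]]
top tube 1761 [0.59032894 0.24390207 0.16983127]
0.07 125 0.6 (np.float64(0.591336641282481), np.float64(0.6081638470491878))
0.19 121 0.5928 (np.float64(0.5849205722415373), np.float64(0.6014000404035253))
0.22 117 0.5906 (np.float64(0.5824384560163891), np.float64(0.5986143661280846))
0.25 120 0.5892 (np.float64(0.5813202202363236), np.float64(0.5980475141347685))
0.37 113 0.5824 (np.float64(0.5752053836842824), np.float64(0.5895113763379255))
crown 503 [0.59677634 0.14149397 0.18189181] [0.12657752 0.15617171] [0.56683616 0.62924474]
crown 499 [0.58505741 0.333421   0.18200223] [0.31844314 0.34839132] [0.55316937 0.61724243]
scene tube 910 [0.59557275 0.21089273 0.17057824]
0.07 66 0.603 (np.float64(0.5926227389585003), np.float64(0.608970360144153))
0.19 59 0.5957 (np.float64(0.5849209750613309), np.float64(0.6028691626496168))
0.22 56 0.5933 (np.float64(0.5842190907747912), np.float64(0.6025060836814891))
0.25 58 0.5917 (np.float64(0.5828773254511405), np.float64(0.598920053383331))
0.37 44 0.5841 (np.float64(0.5745629380348752), np.float64(0.5913819632091888))
crown 313 [0.59887831 0.13983061 0.18260108] [0.1243404  0.15730756] [0.56380052 0.63256564]
crown 252 [0.588308   0.33156009 0.18232642] [0.3164385  0.34907737] [0.55256248 0.62377967]
```

```bash
cat >> h.py <<'E'
from scipy.spatial.transform import Rotation as Rr
def to(x,y,z,yang=None):
    s=arm.get_state();M=Rr.from_euler("xyz",s["ee_rot"]).as_matrix()
    d=M.T@(np.array([x,y,z])-s["eef_pos"]);a=np.degrees(np.arctan2(M[1,1],M[0,1]))
    print("t",round(s["t"],2),"pos",s["eef_pos"].round(4),"yang",a.round(2),"w",round(s["width"]*1e3,1),"F",s["force"].round(1))
    print("tool shift mm",(d*1e3).round(1),"turn",None if yang is None else -np.radians((yang-a+90)%180-90).round(4), )
E
python3 -c "
from h import *
to(.4196,-.2955,.12,176.3)"
```

```text
t 0.9 pos [ 0.1721 -0.6527  0.2266] yang 104.77 w 88.0 F [ 0.1 -0.1  0. ]
tool shift mm [-330.4  282.3  106.6] turn -1.2485
```

Emit:
{"fn": "apply_moves", "kwargs": {
  "moves": [
    [0, -0.0275, 0.0235, 0, 0],
    [0, -0.0275, 0.0235, 0, 0],
    [0, -0.0275, 0.0235, 0, 0],
    [0, -0.0275, 0.0235, 0, 0],
    [0, -0.0275, 0.0235, 0, 0],
    [0, -0.0275, 0.0235, 0, 0],
    [0, -0.0275, 0.0235, 0, 0],
    [0, -0.0275, 0.0235, 0, 0],
    [0, -0.0275, 0.0235, 0, 0],
    [0, -0.0275, 0.0235, 0, 0],
    [0, -0.0275, 0.0235, 0, 0],
    [0, -0.0275, 0.0235, 0, 0]
  ]
}}

```text
t: 1.9
eef_pos: [0.42, -0.2943, 0.227]
ee_rot: [-3.141, 0.001, -2.884]
force: [0.1, -1.2, -0.7]
width: 0.0439
```

Emit:
{"fn": "apply_moves", "kwargs": {
  "moves": [
    [0, 0, 0, 0, -0.11],
    [0, 0, 0, 0, -0.11],
    [0, 0, 0, 0, -0.11],
    [0, 0, 0, 0, -0.11],
    [0, 0, 0, 0, -0.11],
    [0, 0, 0, 0, -0.11],
    [0, 0, 0, 0, -0.11],
    [0, 0, 0, 0, -0.11],
    [0, 0, 0, 0, -0.11],
    [0, 0, 0, 0, -0.11],
    [0, 0, 0, 0, -0.11],
    [0, 0, 0, 0, -0.04]
  ]
}}

```text
t: 2.9
eef_pos: [0.4193, -0.2959, 0.2267]
ee_rot: [-3.141, -0.0, -1.627]
force: [-1.2, -0.8, -0.0]
width: 0.044
```

```bash
python3 -c "
from h import *
to(.4196,-.2955,.06,176.3)"
```

```text
t 2.9 pos [ 0.4193 -0.2959  0.2267] yang 176.76 w 44.0 F [-1.2 -0.8 -0. ]
tool shift mm [ -0.4  -0.2 166.7] turn 0.008
```

Emit:
{"fn": "apply_moves", "kwargs": {
  "moves": [
    [0, 0, 0, 0.035, 0.008],
    [0, 0, 0, 0.035, 0],
    [0, 0, 0, 0.035, 0],
    [0, 0, 0, 0.03, 0],
    [0, 0, 0, 0.03, 0],
    [0, 0, 0, 0, 0]
  ]
}}

```text
t: 3.4
eef_pos: [0.4156, -0.2946, 0.0566]
ee_rot: [3.133, 0.002, -1.643]
force: [-0.4, 1.3, -0.0]
width: 0.0435
```

```bash
python3 -c "
from h import *
f=grab('scene');save(cv2.resize(f['color'][270:400,130:290],None,fx=5,fy=5),'pics/a1.png')
to(.4196,-.2955,.012,176.3)"
```

```text
t 3.45 pos [ 0.4172 -0.2953  0.0595] yang 175.92 w 43.8 F [-0.1 -0.8  0.5]
tool shift mm [ 0.1 -2.7 47.5] turn -0.0067
```

View pics/a1.png

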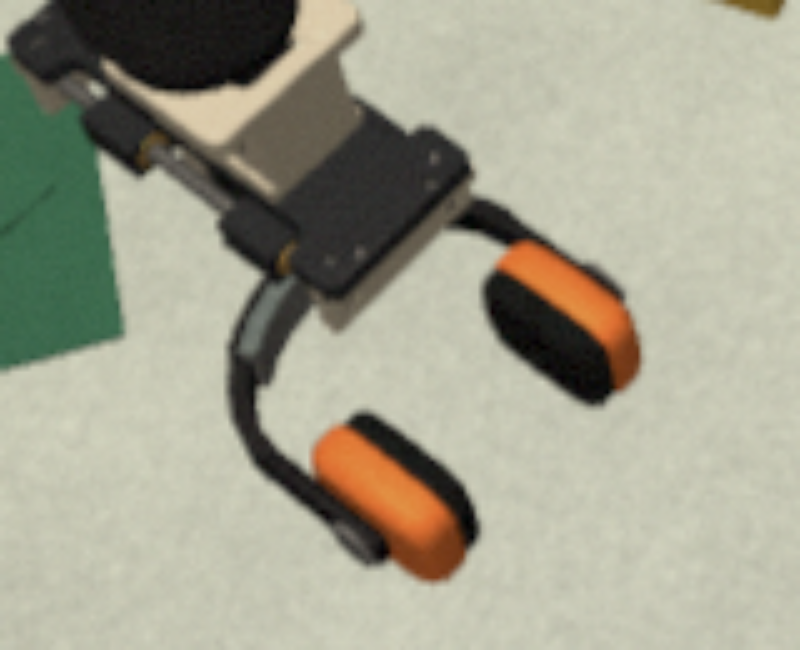

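Emit:
{"fn": "apply_moves", "kwargs": {
  "moves": [
    [0, 0, -0.0025, 0.024, 0],
    [0, 0, 0, 0.023, 0],
    [0, 0, 0, 0, 0],
    [-0.9, 0, 0, 0, 0],
    [-0.9, 0, 0, 0, 0],
    [-0.9, 0, 0, 0, 0],
    [-0.9, 0, 0, 0, 0],
    [-0.9, 0, 0, 0, 0]
  ],
  "newtons": 6
}}

```text
t: 4.12
eef_pos: [0.4223, -0.2962, 0.0158]
ee_rot: [-3.14, -0.0, -1.642]
force: [-2.7, 0.1, 1.7]
width: 0.0162
```

```bash
python3 -c "
from h import *
f=grab('scene');save(cv2.resize(f['color'][270:400,130:290],None,fx=5,fy=5),'pics/a2.png')
to(.4196,-.2955,.012,176.3)"
```

```text
t 4.17 pos [ 0.4218 -0.2961  0.0154] yang 175.93 w 13.3 F [-0.5  0.5  1.5]
tool shift mm [-0.5  2.2  3.4] turn -0.0064
```

View pics/a2.png

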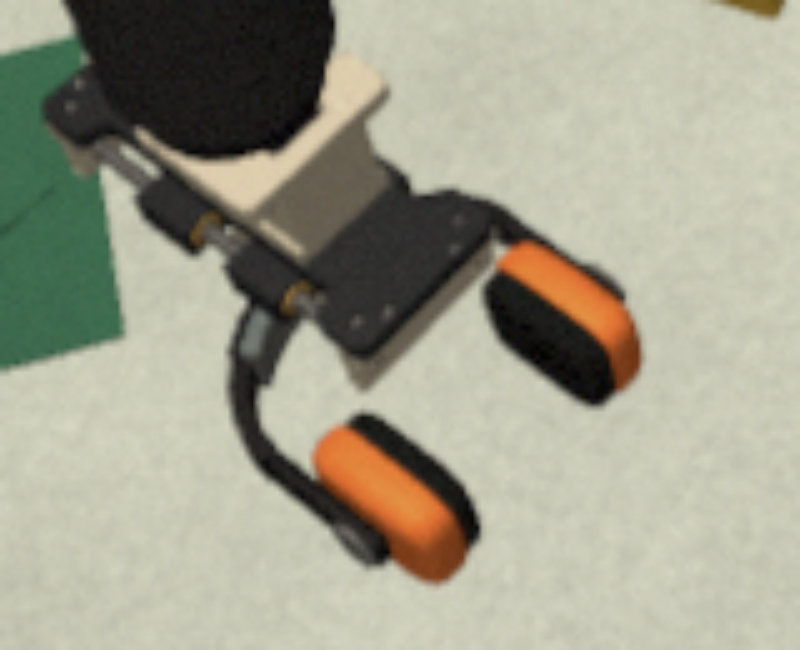

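Emit:
{"fn": "apply_moves", "kwargs": {
  "moves": [
    [-0.9, 0, -0.001, -0.005, 0],
    [-0.9, 0, -0.001, -0.005, 0],
    [-0.9, 0, -0.002, -0.005, 0],
    [-0.9, 0, -0.001, -0.005, 0],
    [-0.9, 0, -0.002, -0.005, 0],
    [-0.9, 0, 0, 0, 0]
  ],
  "newtons": 3.5
}}

```text
t: 4.67
eef_pos: [0.4297, -0.2968, 0.0408]
ee_rot: [-3.14, -0.0, -1.641]
force: [-0.5, -0.3, -0.6]
width: 0.0173
```

```bash
python3 -c "
from h import *
f=grab('scene');save(cv2.resize(f['color'][270:400,130:290],None,fx=5,fy=5),'pics/a3.png')
to(.4196,-.2955,.012,176.3)"
```

```text
t 4.72 pos [ 0.4294 -0.2967  0.0402] yang 175.94 w 17.5 F [ 0.5  0.8 -1.5]
tool shift mm [-0.5  9.9 28.2] turn -0.0063
```

View pics/a3.png

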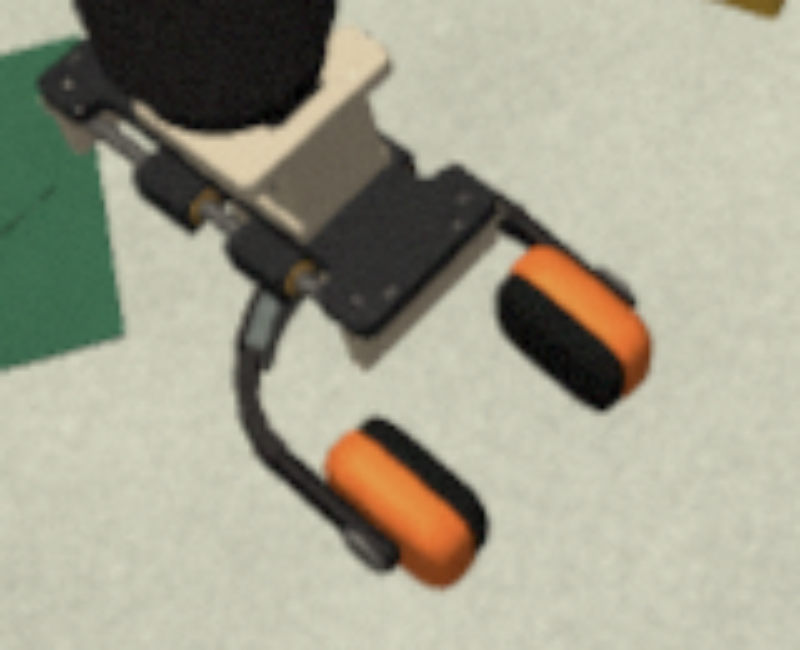

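Emit:
{"fn": "apply_moves", "kwargs": {
  "moves": [
    [-0.9, 0, -0.0025, -0.0059, 0],
    [-0.9, 0, -0.0025, -0.0059, 0],
    [-0.9, 0, -0.003, -0.0056, 0],
    [-0.9, 0, -0.003, -0.0056, 0],
    [-0.9, 0, -0.0035, -0.0053, 0],
    [-0.9, 0, -0.0035, -0.0053, 0],
    [-0.9, 0, -0.004, -0.005, 0],
    [-0.9, 0, -0.004, -0.005, 0],
    [-0.9, 0, 0, 0, 0]
  ]
}}

```text
t: 5.47
eef_pos: [0.4561, -0.2987, 0.0844]
ee_rot: [-3.14, -0.001, -1.641]
force: [-1.7, -0.8, 0.8]
width: 0.0244
```

```bash
cat > look.py <<'E'
import sys
from h import *
f=grab('scene');P=cloud(f);save(cv2.resize(f['color'][250:400,130:310],None,fx=4,fy=4),sys.argv[1])
col=f["color"].astype(int);o=(col[...,0]>2*col[...,2]+25)&(col[...,1]>1.3*col[...,2])&(np.hypot(P[...,0]-.52,P[...,1]+.305)<.14)&(P[...,2]>.005)&(P[...,2]<.12)
p=P[o];print("orange z",np.percentile(p[:,2],[1,5,95,99]).round(3),"x",np.percentile(p[:,0],[1,99]).round(3))
to(.4196,-.2955,.012,176.3)
E
python3 look.py pics/a4.png
```

```text
orange z [0.03  0.041 0.072 0.075] x [0.518 0.589]
t 5.52 pos [ 0.4555 -0.2986  0.0838] yang 175.94 w 24.2 F [-1.8 -0.8 -0.1]
tool shift mm [-0.5 36.1 71.7] turn -0.0062
```

View pics/a4.png

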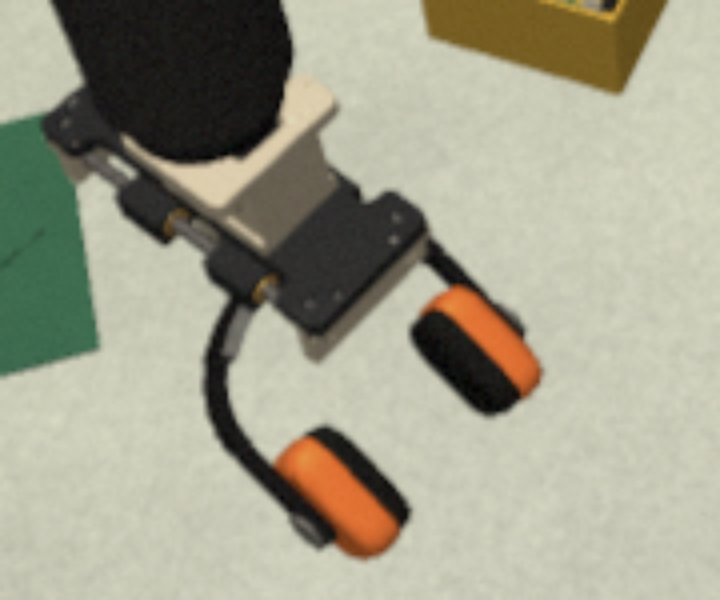

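Emit:
{"fn": "apply_moves", "kwargs": {
  "moves": [
    [-0.9, 0, -0.0044, -0.004, 0],
    [-0.9, 0, -0.0044, -0.004, 0],
    [-0.9, 0, -0.0048, -0.0038, 0],
    [-0.9, 0, -0.0048, -0.0038, 0],
    [-0.9, 0, -0.005, -0.0036, 0],
    [-0.9, 0, -0.005, -0.0036, 0],
    [-0.9, 0, 0, 0, 0],
    [-0.9, 0, 0, 0, 0]
  ],
  "newtons": 3
}}

```text
t: 6.18
eef_pos: [0.4836, -0.3004, 0.1061]
ee_rot: [-3.141, -0.0, -1.642]
force: [-1.5, -1.0, 0.3]
width: 0.0272
```

```bash
python3 look.py pics/a5.png
```

```text
orange z [0.032 0.039 0.077 0.079] x [0.528 0.602]
t 6.23 pos [ 0.4832 -0.3004  0.1059] yang 175.93 w 26.5 F [-1.8 -1.8  0.3]
tool shift mm [-0.4 63.9 93.9] turn -0.0064
```

View pics/a5.png

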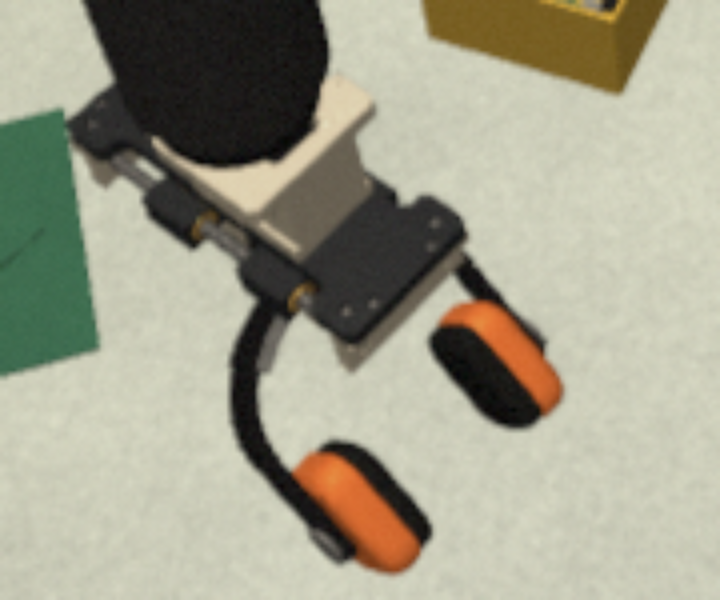

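Emit:
{"fn": "apply_moves", "kwargs": {
  "moves": [
    [-0.9, 0, -0.0053, -0.0035, 0],
    [-0.9, 0, -0.0053, -0.0035, 0],
    [-0.9, 0, -0.0056, -0.003, 0],
    [-0.9, 0, -0.0056, -0.003, 0],
    [-0.9, 0, -0.0058, -0.0025, 0],
    [-0.9, 0, -0.0058, -0.0025, 0],
    [-0.9, 0, 0, 0, 0],
    [-0.9, 0, 0, 0, 0]
  ],
  "newtons": 3
}}

```text
t: 6.9
eef_pos: [0.5168, -0.3031, 0.1252]
ee_rot: [-3.141, -0.001, -1.641]
force: [-6.2, 0.3, 8.4]
width: 0.0382
```

```bash
python3 look.py pics/a6.png
```

```text
orange z [0.032 0.036 0.079 0.081] x [0.539 0.613]
t 6.95 pos [ 0.5166 -0.3031  0.1252] yang 175.95 w 38.0 F [-5.7  1.1  8.4]
tool shift mm [ -0.8  97.3 113.2] turn -0.0061
```

View pics/a6.png

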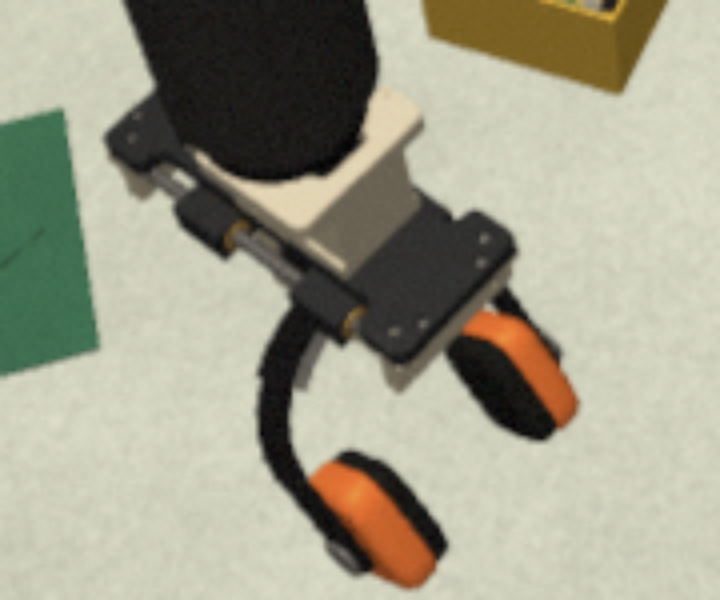

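```bash
cat > fit3.py <<'E'
from h import *
from scipy.optimize import minimize,least_squares
def sdf(p):  # mm, muffs frame -> distance to surface (outside +)
    x,y,z=p.T;A=np.abs(y)
    def box(c,h):
        q=np.abs(np.stack([x,A,z],1)-c)-h
        return np.linalg.norm(np.maximum(q,0),axis=1)+np.minimum(q.max(1),0)
    d=box(np.array([-39,50.5,0]),np.array([36,16.5,28]))
    d=np.minimum(d,box(np.array([-20,71.5,0]),np.array([33,4.5,9])))
    # elliptical band: approx radial distance to outer ellipse
    t=np.maximum(x-13,0);r=np.sqrt((t/62)**2+(y/76)**2)+1e-9
    rad=np.hypot(t,y)/r
    sd=(r-1)*rad  # >0 outside
    th=np.where(A<50,13,9);hz=np.where(A<50,15,9)
    q=np.stack([np.abs(sd+th/2)-th/2,np.abs(z)-hz,13-x],1)
    b=np.linalg.norm(np.maximum(q,0),axis=1)+np.minimum(q.max(1),0)
    return np.minimum(d,b)
def pts(center,r,zmax,zmin=.006,names=("scene","top")):
    out=[]
    for n in names:
        f=grab(n);P=cloud(f)
        m=(np.hypot(P[...,0]-center[0],P[...,1]-center[1])<r)&(P[...,2]>zmin)&(P[...,2]<zmax)
        out.append(P[m])
    return np.concatenate(out)
def pose(v): # x,y,z(mm), yaw of muffs x(lying) , theta tilt up, roll
    from scipy.spatial.transform import Rotation as R
    return R.from_euler("ZYX",[v[3],-v[4],v[5]])
def fit(p,v0,free=(0,1,2,3,4,5)):
    pm=p*1e3;free=list(free);v0=np.array(v0,float);sc=np.array([10,10,10,.1,.1,.1])
    def res(u):
        v=v0.copy();v[free]+=u*sc[free]
        q=pose(v).inv().apply(pm-v[:3]);return np.clip(sdf(q),-8,8)
    r=least_squares(res,np.zeros(len(free)),loss="soft_l1",f_scale=2,diff_step=1e-3)
    v=v0.copy();v[free]+=r.x*sc[free];return v,np.mean(np.abs(r.fun)),len(p)
E
python3 - <<'E'
from fit3 import *
p=pts((.545,-.305),.13,.10)
p=p[~((np.abs(p[:,1]+.303)<.045)&(p[:,2]>.085))]
for th in(50,60,70):
    v,c,n=fit(p,[560,-303,75,3.08,np.radians(th),0])
    print(v[:3].round(1),np.degrees(v[3:]).round(1),c,n, "crown",(v[:3]+pose(v).apply([68.5,0,0])).round(1),"lowest edge",(v[2]+pose(v).apply([[-75,50,-28],[-75,-50,-28],[-75,50,28]])[:,2]).round(1))
E
```

```text
[ 550.5 -304.4   69.9] [175.   55.1   0.5] 1.3953326936473394 1698 crown [ 511.5 -301.   126.1] lowest edge [-7.4 -7.8 24.6]
[ 550.5 -304.4   69.9] [175.1  55.2   0.5] 1.3953532507496829 1698 crown [ 511.5 -301.   126.1] lowest edge [-7.4 -7.9 24.6]
[ 550.5 -304.4   69.9] [175.1  55.2   0.5] 1.3953528482413817 1698 crown [ 511.5 -301.   126.1] lowest edge [-7.4 -7.9 24.6]
```

Emit:
{"fn": "apply_moves", "kwargs": {
  "moves": [
    [0.2, 0, 0.007, 0.005, 0],
    [0.2, 0, 0, 0.014, 0],
    [0.2, 0, 0, 0, 0]
  ],
  "newtons": 10
}}

```text
t: 7.3
eef_pos: [0.5088, -0.3019, 0.1036]
ee_rot: [3.14, 0.001, -1.642]
force: [-1.5, 0.3, -0.5]
width: 0.0503
```

```bash
cat > m3.py <<'E'
from fit3 import *
import sys
s=arm.get_state();g=s["eef_pos"]
p=pts((g[0]+.03,-.305),.14,g[2]+.03)
p=p[~((np.abs(p[:,1]-g[1])<.04)&(p[:,2]>g[2]-.01))]
p=p[p[:,2]<g[2]+.02]
v,c,n=fit(p,[g[0]+.04,-303,70,3.08,np.radians(float(sys.argv[2])),0] if 0 else [g[0]*1e3+40,-303,70,3.06,np.radians(float(sys.argv[2])),0])
print(v[:3].round(1),np.degrees(v[3:]).round(1),c,n,"crown",(v[:3]+pose(v).apply([68.5,0,0])).round(1),"edge",(v[2]+pose(v).apply([[-75,50,-28],[-75,-50,-28],[-75,50,28]])[:,2]).round(1))
E
python3 m3.py x 50; python3 look.py pics/a7.png
```

```text
[ 543.9 -304.    58.3] [175.2  36.7   0.3] 1.4741959813947043 1866 crown [ 489.2 -299.5   99.2] edge [-8.8 -9.2 36.1]
orange z [0.032 0.04  0.074 0.076] x [0.542 0.616]
t 7.45 pos [ 0.5105 -0.3024  0.1055] yang 175.95 w 52.7 F [ 0.1 -0.3 -0.7]
tool shift mm [-0.5 91.3 93.3] turn -0.0061
```

View pics/a7.png

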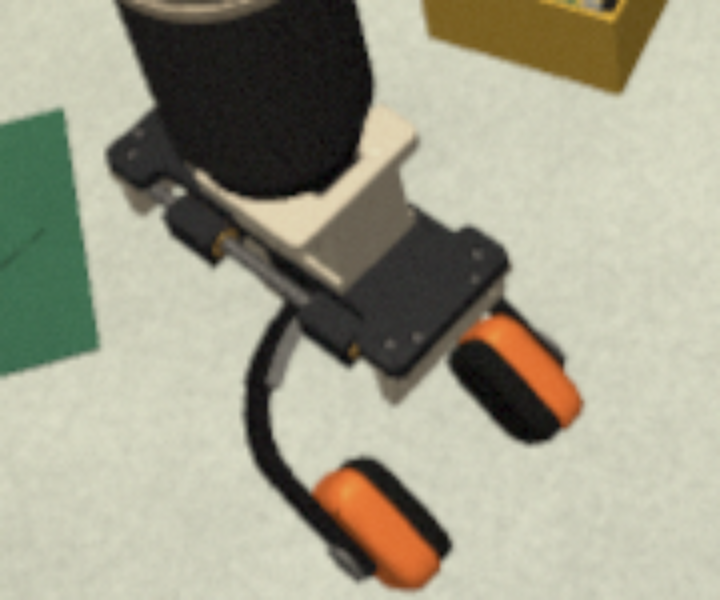

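Emit:
{"fn": "apply_moves", "kwargs": {
  "moves": [
    [-0.9, 0, 0.004, 0.003, 0],
    [-0.9, 0, 0.004, 0.003, 0],
    [-0.9, 0, 0, 0, 0],
    [-0.9, 0, 0, 0, 0]
  ],
  "newtons": 8
}}

```text
t: 7.78
eef_pos: [0.5003, -0.3017, 0.0989]
ee_rot: [3.14, 0.0, -1.642]
force: [-3.1, 0.3, 3.4]
width: 0.0314
```

```bash
python3 m3.py x 37; python3 look.py pics/a8.png
```

```text
[ 546.  -304.2   55.4] [1.756e+02 3.240e+01 1.000e-01] 1.5432192286334394 1881 crown [ 488.3 -299.8   92. ] edge [-8.4 -8.5 38.9]
orange z [0.031 0.04  0.072 0.074] x [0.551 0.624]
t 7.93 pos [ 0.5012 -0.3018  0.0992] yang 175.93 w 19.4 F [-3.3  0.2  3.5]
tool shift mm [-0.5 81.8 87.2] turn -0.0064
```

View pics/a8.png

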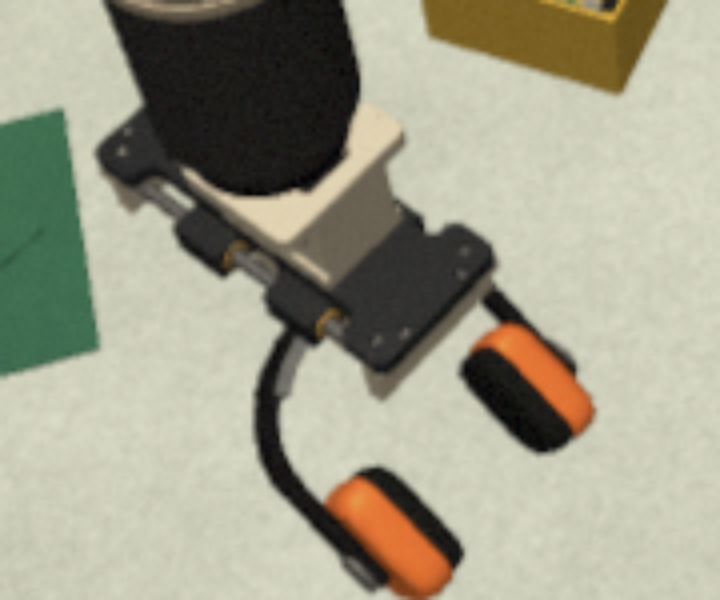

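Emit:
{"fn": "apply_moves", "kwargs": {
  "moves": [
    [-0.9, 0, 0.0045, 0.0045, 0],
    [-0.9, 0, 0.0045, 0.0048, 0],
    [-0.9, 0, 0.004, 0.005, 0],
    [-0.9, 0, 0.004, 0.0052, 0],
    [-0.9, 0, 0.0035, 0.0054, 0],
    [-0.9, 0, 0.0035, 0.0055, 0],
    [-0.9, 0, 0.003, 0.0055, 0],
    [-0.9, 0, 0.003, 0.0055, 0],
    [-0.9, 0, 0.0025, 0.0055, 0],
    [-0.9, 0, 0.002, 0.0055, 0],
    [-0.9, 0, 0, 0, 0]
  ],
  "newtons": 4
}}

```text
t: 8.85
eef_pos: [0.4662, -0.299, 0.0453]
ee_rot: [3.14, 0.001, -1.642]
force: [-1.7, 1.2, -0.4]
width: 0.013
```

```bash
python3 m3.py x 10; python3 look.py pics/a9.png
```

```text
[ 530.7 -302.8   31.4] [175.1   4.6  -0. ] 1.5094980984653306 1652 crown [ 462.6 -297.    36.9] edge [-2.5 -2.4 53.4]
orange z [0.021 0.029 0.059 0.061] x [0.539 0.612]
t 9.0 pos [ 0.4669 -0.2993  0.0465] yang 175.94 w 13.3 F [-0.8  0.5 -0.3]
tool shift mm [-0.4 47.5 34.6] turn -0.0064
```

View pics/a9.png

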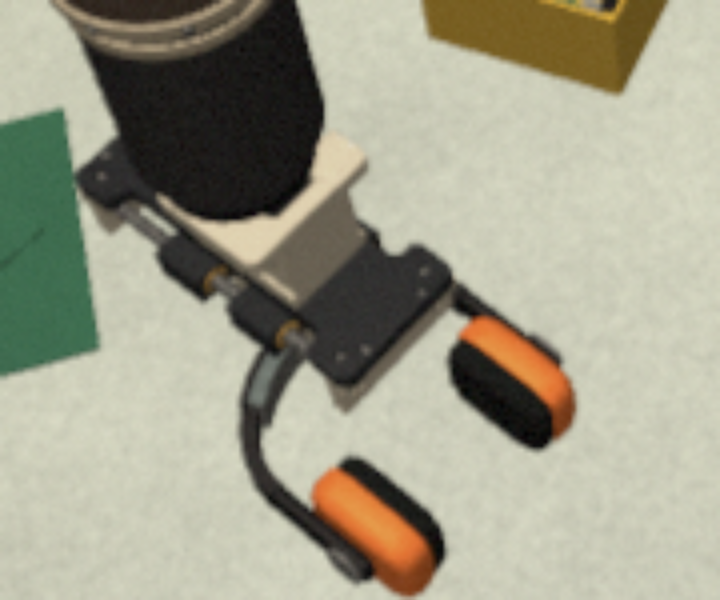

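Emit:
{"fn": "apply_moves", "kwargs": {
  "moves": [
    [-0.9, 0, 0.001, 0.005, 0],
    [-0.9, 0, 0, 0.005, 0],
    [-0.4, 0, 0, 0.002, 0],
    [-0.3, 0, 0, 0.004, 0],
    [-0.3, 0, 0.003, 0.008, 0],
    [-0.3, 0, 0, 0.008, 0],
    [-0.3, 0, 0, 0.008, 0],
    [-0.3, 0, 0, 0, 0]
  ]
}}

```text
t: 9.67
eef_pos: [0.4618, -0.2986, 0.0045]
ee_rot: [3.139, 0.001, -1.642]
force: [0.3, 0.9, -0.4]
width: 0.0308
```

```bash
python3 m3.py x 0; python3 look.py pics/a10.png
```

```text
[ 501.8 -303.    70. ] [175.3   0.    0. ] 8.0 124 crown [ 433.5 -297.4   70. ] edge [42. 42. 98.]
orange z [0.018 0.026 0.058 0.059] x [0.538 0.612]
t 9.82 pos [ 0.463  -0.299   0.0063] yang 175.94 w 30.9 F [-1.1 -0.4  0.6]
tool shift mm [-0.4 43.5 -5.6] turn -0.0063
```

Emit:
{"fn": "apply_moves", "kwargs": {
  "moves": [
    [-0.9, 0, 0, 0, 0],
    [-0.9, 0, 0, 0, 0],
    [-0.9, 0, 0, 0, 0],
    [-0.9, 0, -0.0007, -0.005, 0],
    [-0.9, 0, -0.001, -0.005, 0],
    [-0.9, 0, -0.0013, -0.005, 0],
    [-0.9, 0, -0.0015, -0.005, 0],
    [-0.9, 0, -0.0018, -0.005, 0],
    [-0.9, 0, -0.0022, -0.005, 0],
    [-0.9, 0, 0, 0, 0]
  ],
  "newtons": 4
}}

```text
t: 10.65
eef_pos: [0.4723, -0.2998, 0.0378]
ee_rot: [-3.14, -0.0, -1.641]
force: [-0.5, 0.0, -1.1]
width: 0.019
```

```bash
sed -i 's/p=pts((g\[0\]+.03,-.305),.14,g\[2\]+.03)/p=pts((g[0]+.05,-.303),.14,max(.075,g[2]+.03))/; s/p=p\[p\[:,2\]<g\[2\]+.02\]/p=p[p[:,2]<max(.08,g[2]+.02)]/; s/*1e3+40,-303,70/*1e3+50,-303,50/' m3.py; python3 m3.py x 14; python3 look.py pics/a11.png
```

```text
[ 535.4 -303.6   41.2] [174.8  13.8   0. ] 1.5852512072582197 1574 crown [ 469.2 -297.6   57.6] edge [-3.9 -3.9 50.5]
orange z [0.024 0.035 0.064 0.066] x [0.546 0.617]
t 10.8 pos [ 0.4716 -0.2996  0.0366] yang 175.93 w 18.4 F [ 0.1  0.6 -1.3]
tool shift mm [-0.4 52.2 24.6] turn -0.0065
```

Emit:
{"fn": "apply_moves", "kwargs": {
  "moves": [
    [-0.9, 0, -0.0019, -0.0046, 0],
    [-0.9, 0, -0.0021, -0.0045, 0],
    [-0.9, 0, -0.0023, -0.0044, 0],
    [-0.9, 0, -0.0025, -0.0043, 0],
    [-0.9, 0, -0.0028, -0.0042, 0],
    [-0.9, 0, -0.003, -0.004, 0],
    [-0.9, 0, 0, 0, 0],
    [-0.9, 0, 0, 0, 0]
  ],
  "newtons": 4
}}

```text
t: 11.47
eef_pos: [0.4865, -0.3007, 0.0629]
ee_rot: [-3.141, -0.0, -1.642]
force: [-0.3, -0.8, -2.3]
width: 0.0234
```

```bash
python3 m3.py x 28; python3 look.py pics/a12.png
```

```text
[ 548.  -304.6   51. ] [175.4  25.7  -0. ] 1.5520909459261738 1626 crown [ 486.4 -299.6   80.7] edge [-6.8 -6.8 43.7]
orange z [0.029 0.042 0.07  0.072] x [0.555 0.625]
t 11.62 pos [ 0.4862 -0.3006  0.0624] yang 175.93 w 23.0 F [ 0.3 -0.1 -2.5]
tool shift mm [-0.3 66.8 50.4] turn -0.0064
```

Emit:
{"fn": "apply_moves", "kwargs": {
  "moves": [
    [-0.9, 0, -0.0032, -0.0036, 0],
    [-0.9, 0, -0.0034, -0.0035, 0],
    [-0.9, 0, -0.0036, -0.0034, 0],
    [-0.9, 0, -0.0038, -0.0032, 0],
    [-0.9, 0, -0.004, -0.003, 0],
    [-0.9, 0, -0.004, -0.0025, 0],
    [-0.9, 0, 0, 0, 0],
    [-0.9, 0, 0, 0, 0]
  ],
  "newtons": 4
}}

```text
t: 12.28
eef_pos: [0.5085, -0.3022, 0.0819]
ee_rot: [-3.141, -0.0, -1.642]
force: [-0.0, -0.7, -1.6]
width: 0.0264
```

```bash
python3 m3.py x 38; python3 look.py pics/a13.png
```

```text
[ 565.3 -305.8   57. ] [175.6  34.9  -0. ] 1.5043325027232313 1885 crown [ 509.2 -301.5   96.2] edge [-8.8 -8.8 37.1]
orange z [0.031 0.041 0.074 0.075] x [0.564 0.639]
t 12.43 pos [ 0.5081 -0.3021  0.0816] yang 175.93 w 26.4 F [-0.2  0.3 -1.7]
tool shift mm [-0.3 88.7 69.6] turn -0.0065
```

Emit:
{"fn": "apply_moves", "kwargs": {
  "moves": [
    [-0.9, 0, -0.004, -0.0027, 0],
    [-0.9, 0, -0.004, -0.0026, 0],
    [-0.9, 0, -0.0043, -0.0025, 0],
    [-0.9, 0, -0.0045, -0.0023, 0],
    [-0.9, 0, -0.0045, -0.002, 0],
    [-0.9, 0, 0, 0, 0],
    [-0.9, 0, 0, 0, 0]
  ],
  "newtons": 4
}}

```text
t: 13.02
eef_pos: [0.5298, -0.3037, 0.0938]
ee_rot: [-3.141, 0.0, -1.642]
force: [0.3, -0.3, -1.4]
width: 0.0283
```

```bash
python3 m3.py x 45; python3 look.py pics/a14.png
```

```text
[ 582.  -307.    61.5] [1.755e+02 4.090e+01 1.000e-01] 1.3953496478034204 1944 crown [ 530.4 -302.9  106.3] edge [-8.7 -8.8 33.6]
orange z [0.034 0.041 0.076 0.078] x [0.577 0.651]
t 13.17 pos [ 0.5293 -0.3036  0.0937] yang 175.93 w 28.2 F [ 1.2  0.2 -2.2]
tool shift mm [ -0.3 110.   81.7] turn -0.0065
```

Emit:
{"fn": "apply_moves", "kwargs": {
  "moves": [
    [-0.33, 0, -0.002, -0.002, 0],
    [-0.31, 0, -0.002, -0.002, 0],
    [-0.29, 0, -0.002, -0.002, 0],
    [-0.29, 0, -0.002, -0.002, 0],
    [-0.29, 0, 0, 0, 0]
  ],
  "newtons": 6
}}

```text
t: 13.58
eef_pos: [0.5379, -0.3044, 0.1026]
ee_rot: [-3.141, -0.0, -1.642]
force: [-1.4, -0.1, 0.0]
width: 0.031
```

```bash
python3 m3.py x 45; python3 look.py pics/a15.png
```

```text
[ 586.  -307.2   64.5] [175.4  44.9   0.2] 1.3832121802694435 1977 crown [ 537.7 -303.3  112.8] edge [-8.2 -8.4 31.4]
orange z [0.035 0.043 0.078 0.079] x [0.578 0.65 ]
t 13.73 pos [ 0.5371 -0.3042  0.1019] yang 175.93 w 31.4 F [ 0.2  0.6 -0.7]
tool shift mm [ -0.4 117.9  89.9] turn -0.0064
```

View pics/a15.png

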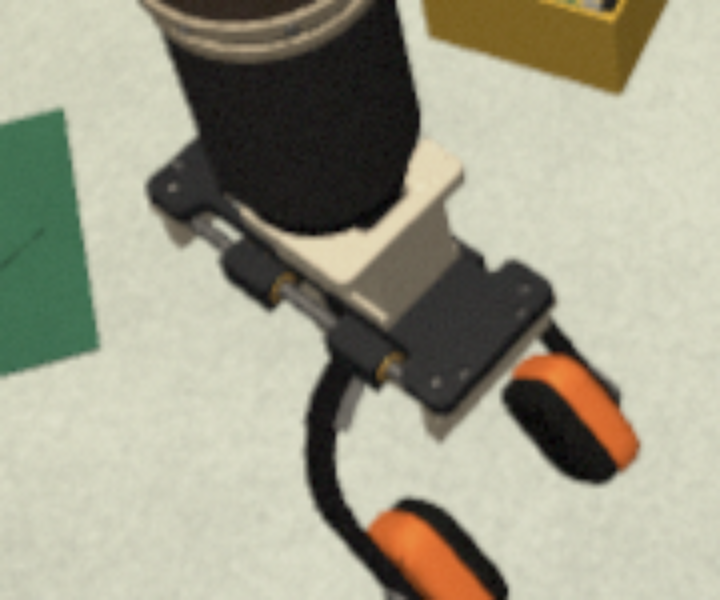

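Emit:
{"fn": "apply_moves", "kwargs": {
  "moves": [
    [-0.27, 0, -0.003, -0.0018, 0],
    [-0.25, 0, -0.003, -0.0018, 0],
    [-0.24, 0, -0.003, -0.0018, 0],
    [-0.23, 0, -0.003, -0.0016, 0],
    [-0.22, 0, -0.003, -0.0015, 0],
    [-0.22, 0, 0, 0, 0]
  ],
  "newtons": 6
}}

```text
t: 14.23
eef_pos: [0.5532, -0.3055, 0.1108]
ee_rot: [-3.141, -0.0, -1.642]
force: [-0.6, -0.6, 0.2]
width: 0.034
```

```bash
python3 m3.py x 50; python3 look.py pics/a16.png
```

```text
[ 594.1 -307.9   68.8] [1.755e+02 5.200e+01 1.000e-01] 1.3688042261429536 1934 crown [ 552.  -304.6  122.8] edge [-7.5 -7.6 27. ]
orange z [0.035 0.046 0.079 0.081] x [0.582 0.65 ]
t 14.38 pos [ 0.5521 -0.3052  0.1102] yang 175.93 w 34.3 F [-0.1 -0.1 -0.1]
tool shift mm [ -0.3 132.9  98.2] turn -0.0064
```

Emit:
{"fn": "apply_moves", "kwargs": {
  "moves": [
    [-0.21, 0, -0.004, -0.002, 0],
    [-0.2, 0, -0.004, -0.0018, 0],
    [-0.2, 0, -0.004, -0.0016, 0],
    [-0.2, 0, -0.004, -0.0014, 0],
    [-0.2, 0, -0.004, -0.0012, 0],
    [-0.2, 0, -0.004, -0.001, 0],
    [-0.2, 0, 0, 0, 0]
  ],
  "newtons": 6
}}

```text
t: 14.97
eef_pos: [0.5771, -0.3071, 0.1195]
ee_rot: [-3.141, -0.0, -1.641]
force: [-0.1, -0.5, -0.2]
width: 0.035
```

```bash
python3 m3.py x 63; python3 look.py pics/a17.png
```

```text
[ 607.9 -309.    73.6] [ 1.756e+02  6.290e+01 -1.000e-01] 1.3068549649285337 1764 crown [ 576.8 -306.6  134.5] edge [-6.  -5.9 19.5]
orange z [0.036 0.051 0.08  0.083] x [0.591 0.652]
t 15.12 pos [ 0.5759 -0.3069  0.1192] yang 175.93 w 35.0 F [-0.2 -0.5 -0.9]
tool shift mm [ -0.3 156.7 107.2] turn -0.0065
```

View pics/a17.png

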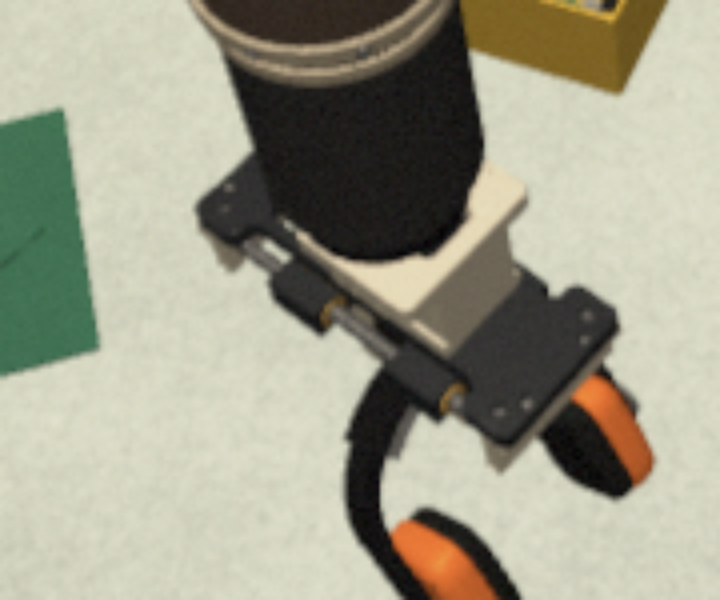

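Emit:
{"fn": "apply_moves", "kwargs": {
  "moves": [
    [-0.2, 0, -0.004, -0.001, 0],
    [-0.2, 0, -0.004, -0.001, 0],
    [-0.2, 0, -0.004, -0.001, 0],
    [-0.2, 0, -0.004, -0.001, 0],
    [-0.2, 0, -0.004, 0, 0],
    [-0.2, 0, -0.004, 0, 0],
    [-0.2, 0, 0, 0, 0]
  ],
  "newtons": 6
}}

```text
t: 15.7
eef_pos: [0.6009, -0.3087, 0.1232]
ee_rot: [-3.141, -0.0, -1.642]
force: [0.2, -0.2, 0.8]
width: 0.0353
```

```bash
python3 m3.py x 73; python3 look.py pics/a18.png
```

```text
[ 644.9 -310.6   32.6] [202.5  58.6 -13.2] 5.349390626285925 1494 crown [ 611.9 -324.3   91.1] edge [-51.5 -39.7 -23.1]
orange z [0.041 0.063 0.079 0.083] x [0.601 0.652]
t 15.85 pos [ 0.5999 -0.3087  0.1231] yang 175.93 w 35.2 F [0.  0.4 0.2]
tool shift mm [ -0.3 180.7 111.2] turn -0.0065
```

```bash
sed -i 's/\*1e3+50,-303,50/*1e3+float(sys.argv[3]),-307,float(sys.argv[4])/' m3.py; python3 m3.py x 73 22 75
```

```text
[ 620.4 -310.2   75.9] [177.2  72.6  -1.4] 1.2814713520921703 1505 crown [ 599.9 -309.2  141.2] edge [-4.4 -3.7 12.4]
```

Emit:
{"fn": "apply_moves", "kwargs": {
  "moves": [
    [-0.2, 0, -0.003, 0, 0],
    [-0.2, 0, -0.003, 0, 0],
    [-0.2, 0, -0.003, 0, 0],
    [-0.2, 0, -0.003, 0, 0],
    [-0.2, 0, -0.003, 0, 0],
    [-0.2, 0, -0.003, 0, 0],
    [-0.2, 0, 0, 0, 0]
  ],
  "newtons": 6
}}

```text
t: 16.53
eef_pos: [0.6186, -0.31, 0.1232]
ee_rot: [3.142, -0.0, -1.642]
force: [1.0, -0.2, 0.7]
width: 0.0354
```

```bash
python3 m3.py x 83 8 76; python3 look.py pics/a19.png
```

```text
[ 630.8 -311.1   75.8] [178.4  80.2  -2.9] 1.174802072109438 1243 crown [ 619.2 -310.7  143.3] edge [-3.3 -2.5  6.2]
orange z [0.064 0.068 0.077 0.088] x [0.613 0.647]
t 16.68 pos [ 0.6179 -0.31    0.1232] yang 175.93 w 35.1 F [-0.  -0.3  0.1]
tool shift mm [ -0.3 198.8 111.3] turn -0.0065
```

View pics/a19.png

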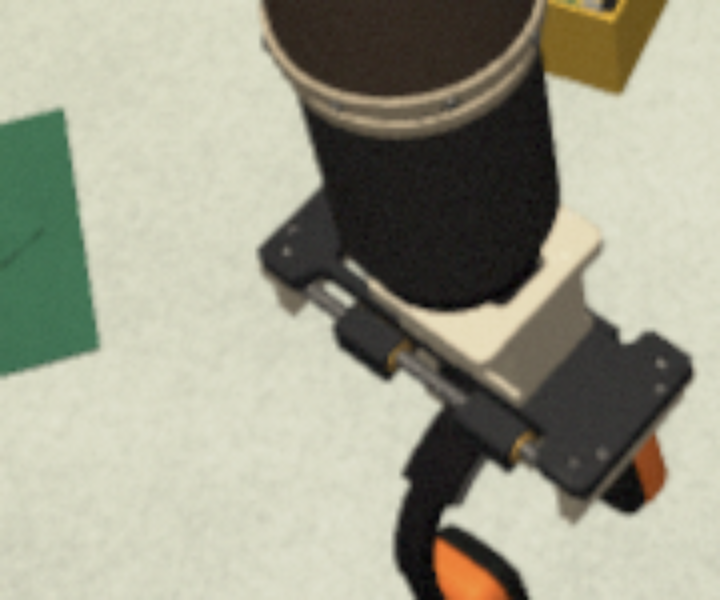

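Emit:
{"fn": "apply_moves", "kwargs": {
  "moves": [
    [-0.2, 0, -0.003, 0, 0],
    [-0.2, 0, -0.003, 0, 0],
    [-0.22, 0, -0.002, 0, 0],
    [-0.24, 0, 0, 0, 0],
    [-0.26, 0, 0, 0, 0],
    [-0.28, 0, 0, 0, 0],
    [-0.3, 0, 0, 0, 0],
    [-0.5, 0, 0, 0, 0],
    [-0.5, 0, 0, 0, 0]
  ],
  "newtons": 6
}}

```text
t: 17.43
eef_pos: [0.626, -0.3106, 0.1234]
ee_rot: [-3.141, 0.0, -1.642]
force: [0.5, 0.6, -0.7]
width: 0.0308
```

```bash
python3 m3.py x 88 2 76; python3 look.py pics/a20.png
```

```text
[ 633.8 -311.5   75.6] [181.9  82.7  -6.4] 1.2213819074385293 1159 crown [ 625.1 -311.8  143.5] edge [-3.1 -1.6  4.1]
orange z [0.067 0.069 0.078 0.096] x [0.619 0.647]
t 17.58 pos [ 0.626  -0.3106  0.1234] yang 175.93 w 30.6 F [ 1.4 -0.2  0.2]
tool shift mm [ -0.4 206.9 111.3] turn -0.0065
```

Emit:
{"fn": "apply_moves", "kwargs": {
  "moves": [
    [-0.5, 0, -0.003, 0, 0],
    [-0.5, 0, -0.001, 0, 0],
    [-0.5, 0, 0, 0, 0],
    [-0.26, 0, 0, 0, 0],
    [-0.22, 0, 0, 0, 0],
    [-0.2, 0, 0, 0, 0],
    [-0.2, 0, 0, 0, 0],
    [-0.2, 0, 0, 0, 0]
  ],
  "newtons": 6
}}

```text
t: 18.25
eef_pos: [0.63, -0.3108, 0.1234]
ee_rot: [-3.142, 0.0, -1.642]
force: [0.0, -0.7, 0.2]
width: 0.0354
```

```bash
python3 m3.py x 88 2 76; python3 look.py pics/a21.png
```

```text
[ 636.8 -311.6   75.2] [181.4  85.   -5.9] 1.212238768442406 1084 crown [ 630.9 -311.7  143.5] edge [-2.4 -1.5  2.5]
orange z [0.068 0.069 0.076 0.078] x [0.622 0.647]
t 18.4 pos [ 0.6299 -0.3108  0.1234] yang 175.93 w 35.0 F [ 0.8 -0.1 -0.8]
tool shift mm [ -0.4 210.9 111.4] turn -0.0065
```

View pics/a21.png

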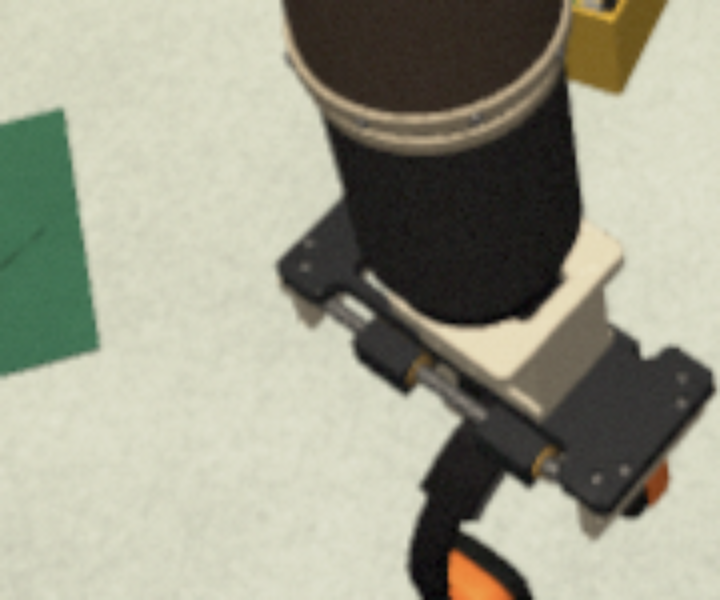

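Emit:
{"fn": "apply_moves", "kwargs": {
  "moves": [
    [-0.15, 0, 0, 0, 0],
    [-0.1, 0, 0, 0, 0],
    [-0.05, 0, 0, 0, 0],
    [0, 0, 0, 0, 0],
    [0.05, 0, 0, 0, 0],
    [0.1, 0, 0, 0, 0],
    [0.1, 0, 0, 0, 0]
  ]
}}

```text
t: 18.98
eef_pos: [0.63, -0.3109, 0.1234]
ee_rot: [-3.142, 0.0, -1.642]
force: [-0.0, -0.6, -0.7]
width: 0.0479
```

```bash
python3 m3.py x 88 2 76
```

```text
[ 640.3 -312.    74.7] [192.5  87.4 -17.1] 1.256492202672943 1101 crown [ 637.3 -312.7  143.1] edge [-2.1 -0.8  0.3]
```

Emit:
{"fn": "apply_moves", "kwargs": {
  "moves": [
    [0.1, 0, -0.003, 0, 0],
    [0.1, 0, -0.003, 0, 0],
    [0.1, 0, -0.003, 0, 0],
    [0.1, 0, 0, 0, 0],
    [0.1, 0, 0, 0, 0]
  ]
}}

```text
t: 19.5
eef_pos: [0.6391, -0.3115, 0.1232]
ee_rot: [3.141, 0.0, -1.642]
force: [0.7, -0.9, 0.4]
width: 0.0479
```

```bash
python3 m3.py x 88 0 76; python3 look.py pics/a22.png
```

```text
[ 643.9 -312.4   73.8] [138.1  90.9  37.8] 1.2172416779548862 961 crown [ 644.8 -313.1  142.3] edge [-1.4 -0.4 -2.1]
orange z [0.067 0.068 0.074 0.075] x [0.635 0.647]
t 19.65 pos [ 0.6388 -0.3115  0.1233] yang 175.93 w 48.3 F [-0.  -0.2 -0.5]
tool shift mm [ -0.4 219.8 111.3] turn -0.0064
```

View pics/a22.png

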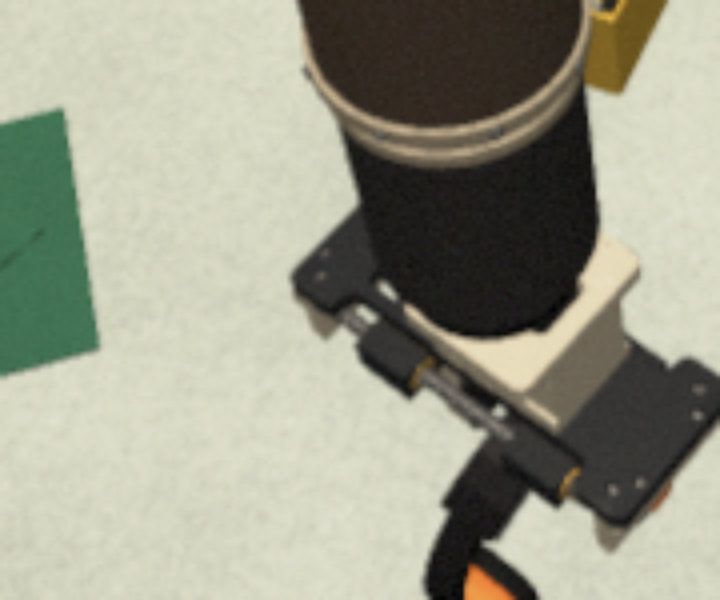

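Emit:
{"fn": "apply_moves", "kwargs": {
  "moves": [
    [0.1, 0, -0.003, 0, 0],
    [0.1, 0, -0.003, 0, 0],
    [0.2, 0, 0, 0, 0],
    [0.2, 0, 0, 0, 0],
    [0.2, 0, 0, -0.01, 0],
    [0.2, 0, 0, -0.02, 0],
    [0.2, 0, 0, -0.02, 0],
    [0.2, 0, 0, -0.02, 0],
    [0.2, 0, 0, -0.01, 0],
    [0.2, 0, 0, 0, 0]
  ]
}}

```text
t: 20.48
eef_pos: [0.6462, -0.3125, 0.2073]
ee_rot: [-3.136, -0.001, -1.642]
force: [0.6, 0.6, 0.2]
width: 0.0526
```

```bash
cat > m4.py <<'E'
from fit3 import *
import sys
p=pts((.643,-.312),.11,.16)
for n in(0,):
    v,c,k=fit(p,[643,-312,75,np.radians(176),np.radians(90),0]);r=pose(v)
    print(v[:3].round(1),c,k,"x-axis",r.apply([1,0,0]).round(3),"y",r.apply([0,1,0]).round(3),"z",r.apply([0,0,1]).round(3),"crown",(v[:3]+r.apply([68.5,0,0])).round(1))
E
python3 m4.py; python3 look.py pics/a23.png
```

```text
[ 644.  -312.    74.1] 1.2127168721208617 1766 x-axis [ 0.013 -0.006  1.   ] y [-0.073 -0.997 -0.005] z [ 0.997 -0.073 -0.014] crown [ 644.9 -312.4  142.6]
orange z [0.067 0.067 0.074 0.076] x [0.635 0.648]
t 20.63 pos [ 0.6444 -0.3116  0.2025] yang 175.92 w 52.7 F [-0.6  0.2 -1. ]
tool shift mm [  0.  225.2 190.8] turn -0.0067
```

View pics/a23.png

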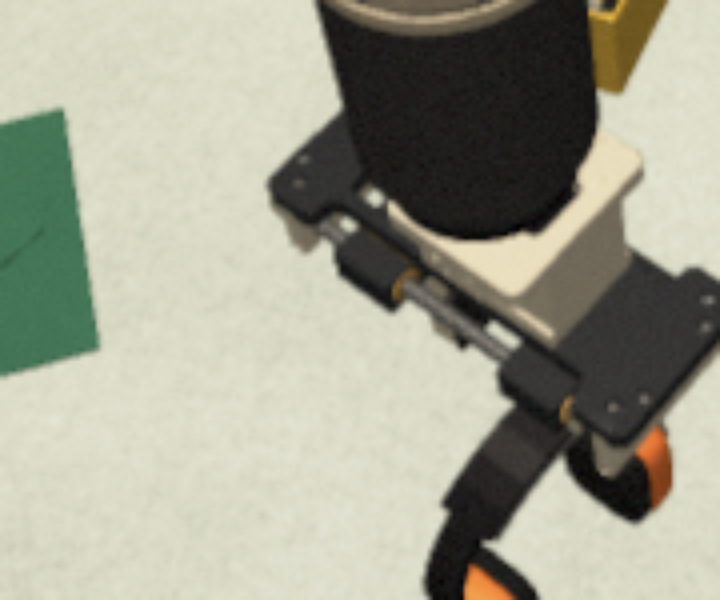

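Standing free and upright to within about 1°, released. Next I grip the crown centrally at 10 mm depth, so the fingertips stay above the tube.

Emit:
{"fn": "apply_moves", "kwargs": {
  "moves": [
    [0.2, 0, 0, 0.02, 0],
    [0.2, 0, 0, 0.02, 0],
    [0.2, 0.0005, 0, 0.015, 0],
    [0.2, 0, 0, 0.0075, 0],
    [0.2, 0, 0, 0, 0]
  ]
}}

```text
t: 21.05
eef_pos: [0.6431, -0.3119, 0.1374]
ee_rot: [3.136, 0.001, -1.642]
force: [0.4, 0.3, -1.2]
width: 0.0525
```

```bash
python3 -c "
from h import *
to(.6448,-.3122,.140,175.8)"; python3 m4.py
```

```text
t 21.05 pos [ 0.6431 -0.3119  0.1374] yang 175.91 w 52.5 F [ 0.4  0.3 -1.2]
tool shift mm [ 0.2 -1.7 -2.7] turn 0.0019
[ 643.9 -312.4   73.8] 1.4022986409465463 1343 x-axis [ 0.012 -0.012  1.   ] y [-0.07  -0.997 -0.011] z [ 0.997 -0.07  -0.013] crown [ 644.7 -313.2  142.3]
```

Emit:
{"fn": "apply_moves", "kwargs": {
  "moves": [
    [-0.1, 0, 0, 0, 0],
    [-0.2, 0, 0, 0, 0],
    [-0.25, 0, 0, 0, 0],
    [-0.5, 0, 0, 0, 0],
    [-0.5, 0, 0, 0, 0],
    [-0.5, 0, 0, 0, 0]
  ],
  "newtons": 25
}}

```text
t: 21.65
eef_pos: [0.6453, -0.3125, 0.1416]
ee_rot: [-3.14, -0.0, -1.642]
force: [0.7, 0.7, 2.6]
width: 0.0299
```

```bash
python3 -c "
from h import *
to(.6448,-.3122,.345,175.8)"; python3 m4.py
```

```text
t 21.65 pos [ 0.6453 -0.3125  0.1416] yang 175.94 w 29.9 F [0.7 0.7 2.6]
tool shift mm [-2.000e-01  3.000e-01 -2.034e+02] turn 0.0024
[ 643.1 -312.2   74.1] 1.439557371433106 1272 x-axis [ 0.006 -0.014  1.   ] y [-0.064 -0.998 -0.013] z [ 0.998 -0.064 -0.007] crown [ 643.6 -313.2  142.6]
```

Emit:
{"fn": "apply_moves", "kwargs": {
  "moves": [
    [-0.5, 0, 0, -0.004, 0],
    [-0.5, 0, 0, -0.008, 0],
    [-0.5, 0, 0, -0.01, 0],
    [-0.5, 0, 0, -0.008, 0],
    [-0.5, 0, 0, 0, 0],
    [-0.5, 0, 0, 0, 0]
  ],
  "newtons": 35
}}

```text
t: 22.25
eef_pos: [0.6453, -0.3125, 0.1719]
ee_rot: [-3.14, -0.0, -1.642]
force: [-0.2, 0.8, -1.8]
width: 0.0299
```

```bash
cat > m5.py <<'E'
from fit3 import *
import sys
x,y,z,yaw=map(float,sys.argv[1:5])  # origin mm, yaw deg of z-axis(+180)
p=pts((x/1e3,y/1e3),.105,(z+83)/1e3,(z-90)/1e3)
if len(sys.argv)>5: p=p[np.abs((p[:,0]-x/1e3)*np.cos(np.radians(yaw))+(p[:,1]-y/1e3)*np.sin(np.radians(yaw)))<.045]
p=p[p[:,2]>.012]
v,c,k=fit(p,[x,y,z,np.radians(yaw),np.radians(90),0]);r=pose(v)
print(v[:3].round(1),round(c,2),k,"x",r.apply([1,0,0]).round(3),"y",r.apply([0,1,0]).round(3),"z",r.apply([0,0,1]).round(3),"crown_under",(v[:3]+r.apply([62,0,0])).round(1))
E
python3 m5.py 644 -312 104 176;python3 look.py pics/a24.png;python3 -c "
from h import *
to(.6448,-.3122,.345,175.8)"
```

```text
[ 643.6 -312.3  104.3] 1.4 1365 x [ 0.006 -0.013  1.   ] y [-0.07  -0.997 -0.012] z [ 0.998 -0.07  -0.006] crown_under [ 643.9 -313.1  166.3]
orange z [0.097 0.098 0.103 0.103] x [0.633 0.649]
t 22.4 pos [ 0.6445 -0.3123  0.1703] yang 175.92 w 29.5 F [-0.2  0.5 -2.4]
tool shift mm [ -0.7 225.4 158.5] turn -0.0066
t 22.4 pos [ 0.6445 -0.3123  0.1703] yang 175.92 w 29.5 F [-0.2  0.5 -2.4]
tool shift mm [  -0.2   -0.2 -174.7] turn 0.0021
```

View pics/a24.png

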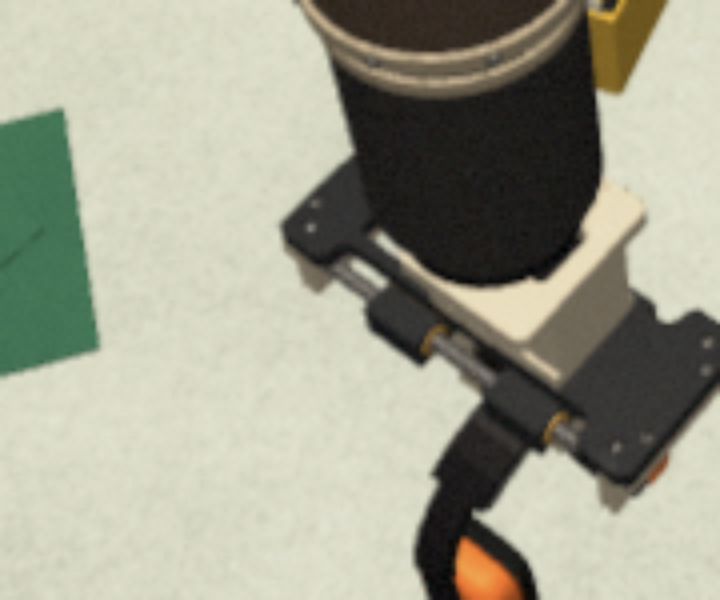

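Emit:
{"fn": "apply_moves", "kwargs": {
  "moves": [
    [-0.5, 0, 0, -0.01, 0],
    [-0.5, 0, 0, -0.015, 0],
    [-0.5, 0, 0, -0.017, 0],
    [-0.5, 0, 0, -0.017, 0],
    [-0.5, 0, 0, -0.017, 0],
    [-0.5, 0, 0, -0.017, 0],
    [-0.5, 0, 0, -0.017, 0],
    [-0.5, 0, 0, -0.017, 0],
    [-0.5, 0, 0, -0.017, 0],
    [-0.5, 0, 0, -0.015, 0],
    [-0.5, 0, 0, -0.01, 0],
    [-0.5, 0, 0, -0.005, 0]
  ]
}}

```text
t: 23.4
eef_pos: [0.6451, -0.3126, 0.347]
ee_rot: [-3.139, -0.001, -1.642]
force: [0.1, 0.2, -2.5]
width: 0.0296
```

```bash
python3 -c "
from h import *
to(.60,-.03,.345,93.3)"
```

```text
t 23.4 pos [ 0.6451 -0.3126  0.347 ] yang 175.94 w 29.6 F [ 0.1  0.2 -2.5]
tool shift mm [-278.7   65.     1.7] turn 1.4423
```

Emit:
{"fn": "apply_moves", "kwargs": {
  "moves": [
    [-0.5, -0.012, 0.003, 0, 0],
    [-0.5, -0.02, 0.005, 0, 0],
    [-0.5, -0.026, 0.006, 0, 0],
    [-0.5, -0.026, 0.006, 0, 0],
    [-0.5, -0.026, 0.006, 0, 0],
    [-0.5, -0.026, 0.006, 0, 0],
    [-0.5, -0.026, 0.006, 0, 0],
    [-0.5, -0.026, 0.006, 0, 0],
    [-0.5, -0.026, 0.006, 0, 0],
    [-0.5, -0.026, 0.006, 0, 0],
    [-0.5, -0.024, 0.006, 0, 0],
    [-0.5, -0.014, 0.003, 0, 0]
  ]
}}

```text
t: 24.4
eef_pos: [0.5986, -0.0279, 0.3441]
ee_rot: [3.14, 0.001, -1.64]
force: [0.2, -0.5, -1.7]
width: 0.0297
```

Emit:
{"fn": "apply_moves", "kwargs": {
  "moves": [
    [-0.5, 0, 0, 0, 0.05],
    [-0.5, 0, 0, 0, 0.1],
    [-0.5, 0, 0, 0, 0.12],
    [-0.5, 0, 0, 0, 0.12],
    [-0.5, 0, 0, 0, 0.12],
    [-0.5, 0, 0, 0, 0.12],
    [-0.5, 0, 0, 0, 0.12],
    [-0.5, 0, 0, 0, 0.12],
    [-0.5, 0, 0, 0, 0.12],
    [-0.5, 0, 0, 0, 0.12],
    [-0.5, 0, 0, 0, 0.12],
    [-0.5, 0, 0, 0, 0.1]
  ]
}}

```text
t: 25.4
eef_pos: [0.5993, -0.0304, 0.3441]
ee_rot: [3.141, -0.001, -2.978]
force: [0.8, 0.8, -2.4]
width: 0.0293
```

```bash
python3 -c "
from h import *
to(.592,.2366,.345,93.3)
f=grab('scene');save(f['color'],'pics/b1.png')"
```

```text
t 25.4 pos [ 0.5993 -0.0304  0.3441] yang 99.37 w 29.3 F [ 0.8  0.8 -2.4]
tool shift mm [-36.3 264.7  -0.9] turn 0.1059
```

View pics/b1.png

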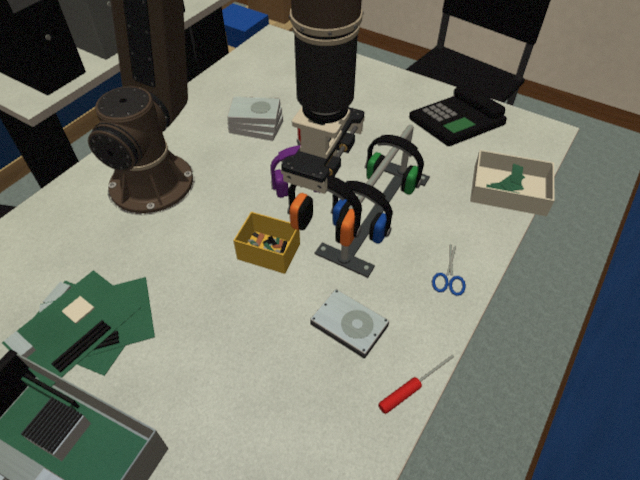

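Emit:
{"fn": "apply_moves", "kwargs": {
  "moves": [
    [-0.5, 0, 0, -0.01, 0.06],
    [-0.5, 0, 0, -0.01, 0.046],
    [-0.5, 0, 0, 0, 0],
    [-0.5, 0, 0, 0, 0]
  ]
}}

```text
t: 25.78
eef_pos: [0.5997, -0.0304, 0.3647]
ee_rot: [3.141, 0.0, -3.075]
force: [-0.1, 0.5, -2.5]
width: 0.0293
```

```bash
python3 -c "
from h import *
to(.5922,.2366,.365,93.3)"
```

```text
t 25.78 pos [ 0.5997 -0.0304  0.3647] yang 93.83 w 29.3 F [-0.1  0.5 -2.5]
tool shift mm [-1.030e+01  2.669e+02 -2.000e-01] turn 0.0092
```

Emit:
{"fn": "apply_moves", "kwargs": {
  "moves": [
    [-0.5, -0.001, 0.012, 0, 0.009],
    [-0.5, -0.001, 0.02, 0, 0],
    [-0.5, -0.001, 0.025, 0, 0],
    [-0.5, -0.001, 0.026, 0, 0],
    [-0.5, -0.001, 0.026, 0, 0],
    [-0.5, -0.001, 0.026, 0, 0],
    [-0.5, -0.001, 0.026, 0, 0],
    [-0.5, -0.001, 0.026, 0, 0],
    [-0.5, -0.001, 0.026, 0, 0],
    [-0.5, -0.001, 0.025, 0, 0],
    [-0.5, 0, 0.019, 0, 0],
    [-0.5, 0, 0.01, 0, 0]
  ]
}}

```text
t: 26.78
eef_pos: [0.5943, 0.2389, 0.3631]
ee_rot: [-3.141, -0.002, -3.083]
force: [0.7, -0.1, -3.3]
width: 0.0294
```

Emit:
{"fn": "apply_moves", "kwargs": {
  "moves": [
    [-0.5, 0, 0, 0, 0],
    [-0.5, 0, 0, 0, 0]
  ]
}}

```text
t: 26.95
eef_pos: [0.5946, 0.2368, 0.3638]
ee_rot: [-3.141, -0.001, -3.084]
force: [-0.4, -0.4, -3.1]
width: 0.0295
```

```bash
python3 -c "
from h import *
to(.5922,.2366,.365,93.3)
f=grab('top');P=cloud(f);z=P[...,2]
save(cv2.resize(f['color'][140:300,80:320],None,fx=3,fy=3),'pics/b2.png')
f=grab('scene');save(cv2.resize(f['color'][80:290,240:460],None,fx=3,fy=3)[:600],'pics/b3.png')
"; python3 m5.py 592 236.6 298 93 1
```

```text
t 26.95 pos [0.5946 0.2368 0.3638] yang 93.28 w 29.5 F [-0.4 -0.4 -3.1]
tool shift mm [ 2.5 -0.1 -1.2] turn -0.0004
[594.6 236.2 296.5] 1.46 3415 x [-0.006 -0.009  1.   ] y [-0.999 -0.047 -0.007] z [ 0.047 -0.999 -0.008] crown_under [594.2 235.6 358.5]
```

View pics/b2.png

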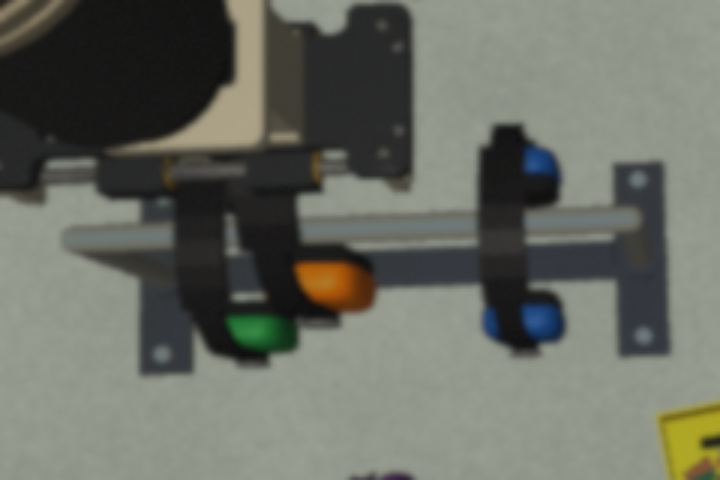

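View pics/b3.png

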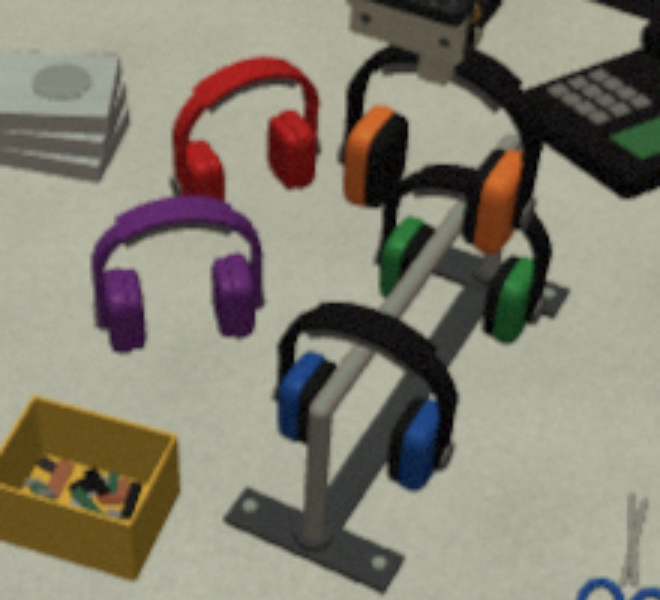

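Emit:
{"fn": "apply_moves", "kwargs": {
  "moves": [
    [-0.5, 0.0022, 0, 0.008, 0],
    [-0.5, 0, 0, 0.014, 0],
    [-0.5, 0, 0, 0.017, 0],
    [-0.5, 0, 0, 0.017, 0],
    [-0.5, 0, 0, 0.017, 0],
    [-0.5, 0, 0, 0.017, 0],
    [-0.5, 0, 0, 0.017, 0],
    [-0.5, 0, 0, 0.017, 0],
    [-0.5, 0, 0, 0.017, 0],
    [-0.5, 0, 0, 0.014, 0],
    [-0.5, 0, 0, 0.008, 0],
    [-0.5, 0, 0, 0.003, 0]
  ]
}}

```text
t: 28.15
eef_pos: [0.592, 0.2357, 0.1971]
ee_rot: [-3.141, -0.002, -3.087]
force: [-0.0, -1.7, -2.2]
width: 0.0298
```

```bash
python3 -c "
from h import *
to(.5922,.2366,.18,93.3)
f=grab('scene');save(cv2.resize(f['color'][80:290,240:460],None,fx=3,fy=3)[:600],'pics/b4.png')
"; python3 m5.py 592 236.6 130 93 1
```

```text
t 28.15 pos [0.592  0.2357 0.1971] yang 93.11 w 29.8 F [-0.  -1.7 -2.2]
tool shift mm [-0.2  1.  17.1] turn -0.0033
[591.8 236.2 129.7] 1.84 2143 x [-0.001 -0.007  1.   ] y [-0.999 -0.043 -0.001] z [ 0.043 -0.999 -0.007] crown_under [591.8 235.7 191.7]
```

View pics/b4.png

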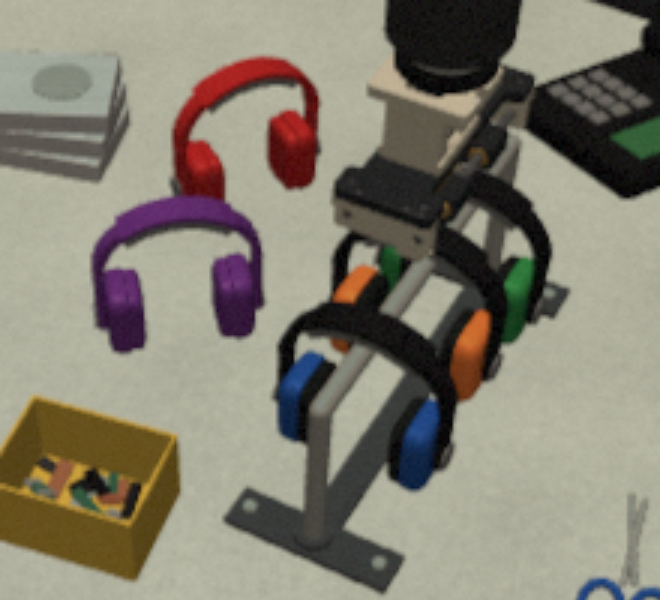

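Emit:
{"fn": "apply_moves", "kwargs": {
  "moves": [
    [-0.5, 0, 0.001, 0.005, -0.004],
    [-0.5, 0, 0, 0.005, 0],
    [-0.5, 0, 0, 0.004, 0],
    [-0.5, 0, 0, 0.002, 0],
    [-0.5, 0, 0, 0, 0],
    [-0.5, 0, 0, 0, 0]
  ]
}}

```text
t: 28.8
eef_pos: [0.5927, 0.2375, 0.1828]
ee_rot: [-3.141, -0.0, -3.083]
force: [-1.0, -0.2, -3.0]
width: 0.0297
```

Emit:
{"fn": "apply_moves", "kwargs": {
  "moves": [
    [-0.5, 0, 0, 0.001, 0],
    [-0.5, 0, 0, 0.001, 0],
    [-0.5, 0, 0, 0, 0]
  ]
}}

```text
t: 29.05
eef_pos: [0.5927, 0.2375, 0.1808]
ee_rot: [3.142, -0.0, -3.083]
force: [0.1, -0.2, -3.0]
width: 0.0297
```

Emit:
{"fn": "apply_moves", "kwargs": {
  "moves": [
    [-0.5, 0, 0, 0.001, 0],
    [-0.5, 0, 0, 0, 0]
  ]
}}

```text
t: 29.22
eef_pos: [0.5927, 0.2375, 0.1798]
ee_rot: [-3.142, -0.0, -3.083]
force: [0.6, 0.4, -2.5]
width: 0.0296
```

Emit:
{"fn": "apply_moves", "kwargs": {
  "moves": [
    [-0.5, 0, 0, 0.001, 0],
    [-0.5, 0, 0, 0, 0]
  ]
}}

```text
t: 29.38
eef_pos: [0.5927, 0.2375, 0.1787]
ee_rot: [-3.142, -0.0, -3.083]
force: [0.3, -0.4, -2.5]
width: 0.0294
```

Emit:
{"fn": "apply_moves", "kwargs": {
  "moves": [
    [-0.5, 0, 0, 0.001, 0],
    [-0.5, 0, 0, 0, 0]
  ]
}}

```text
t: 29.55
eef_pos: [0.5927, 0.2375, 0.1777]
ee_rot: [-3.142, -0.0, -3.083]
force: [-0.6, 0.4, -2.4]
width: 0.0296
```

Emit:
{"fn": "apply_moves", "kwargs": {
  "moves": [
    [-0.5, 0, 0, 0.001, 0],
    [-0.5, 0, 0, 0, 0]
  ]
}}

```text
t: 29.72
eef_pos: [0.5928, 0.2375, 0.1768]
ee_rot: [-3.142, 0.0, -3.083]
force: [0.2, -0.2, -2.9]
width: 0.0295
```

Emit:
{"fn": "apply_moves", "kwargs": {
  "moves": [
    [-0.5, 0, 0, 0.001, 0],
    [-0.5, 0, 0, 0, 0],
    [-0.5, 0, 0, 0, 0]
  ]
}}

```text
t: 29.97
eef_pos: [0.5929, 0.2376, 0.1767]
ee_rot: [3.141, 0.001, -3.083]
force: [-2.9, -1.1, 4.8]
width: 0.0296
```

Emit:
{"fn": "apply_moves", "kwargs": {
  "moves": [
    [-0.5, 0, 0, 0.0005, 0],
    [-0.5, 0, 0, 0, 0],
    [-0.5, 0, 0, 0, 0]
  ]
}}

```text
t: 30.22
eef_pos: [0.5929, 0.2376, 0.1766]
ee_rot: [3.141, 0.001, -3.082]
force: [-4.2, -1.8, 8.2]
width: 0.0293
```

```bash
python3 -c "
from h import *
to(.5922,.2366,.18,93.3)
";python3 m5.py 592 236.6 110 93 1
```

```text
t 30.22 pos [0.5929 0.2376 0.1766] yang 93.39 w 29.3 F [-4.2 -1.8  8.2]
tool shift mm [ 0.8 -0.9 -3.4] turn 0.0015
[592.4 237.7 108.4] 1.74 1877 x [-0.001 -0.009  1.   ] y [-0.999 -0.049 -0.001] z [ 0.049 -0.999 -0.009] crown_under [592.4 237.1 170.4]
```

Emit:
{"fn": "apply_moves", "kwargs": {
  "moves": [
    [-0.5, 0, 0, -0.0012, 0],
    [-0.5, 0, 0, 0, 0],
    [-0.3, 0, 0, 0, 0],
    [-0.28, 0, 0, 0, 0],
    [-0.25, 0, 0, 0, 0],
    [-0.2, 0, 0, 0, 0],
    [-0.1, 0, 0, 0, 0],
    [0, 0, 0, 0, 0],
    [0, 0, 0, 0, 0],
    [0, 0, 0, 0, 0]
  ],
  "newtons": 10
}}

```text
t: 31.15
eef_pos: [0.5928, 0.2376, 0.1766]
ee_rot: [3.142, 0.0, -3.083]
force: [-0.7, -0.2, -0.7]
width: 0.0434
```

```bash
python3 -c "
from h import *
to(.5922,.2366,.18,93.3)
f=grab('scene');save(cv2.resize(f['color'][80:290,240:460],None,fx=3,fy=3)[:600],'pics/b5.png')
";python3 m5.py 592 236.6 110 93 1
```

```text
t 31.15 pos [0.5928 0.2376 0.1766] yang 93.37 w 43.4 F [-0.7 -0.2 -0.7]
tool shift mm [ 0.6 -0.9 -3.4] turn 0.0012
[591.9 238.1 108.5] 1.75 1899 x [ 0.002 -0.011  1.   ] y [-0.999 -0.052  0.002] z [ 0.052 -0.999 -0.011] crown_under [592.  237.4 170.5]
```

View pics/b5.png

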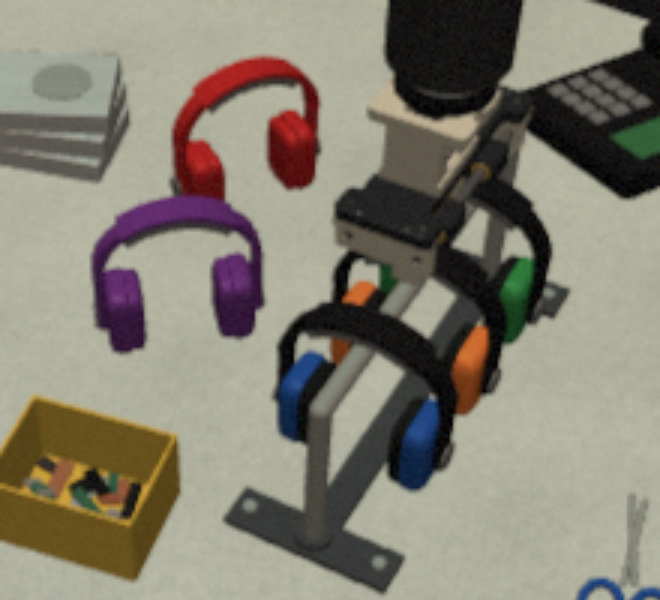

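Emit:
{"fn": "apply_moves", "kwargs": {
  "moves": [
    [0, 0, 0, -0.003, 0],
    [0, 0, 0, -0.006, 0],
    [0, 0, 0, -0.01, 0],
    [0, 0, 0, -0.02, 0],
    [0, 0, 0, -0.025, 0],
    [0, 0, 0, -0.025, 0],
    [0, 0, 0, -0.025, 0],
    [0, 0, 0, -0.025, 0],
    [0, 0, 0, -0.02, 0],
    [0, 0, 0, -0.01, 0]
  ]
}}

```text
t: 32.13
eef_pos: [0.5936, 0.2376, 0.3501]
ee_rot: [3.139, 0.005, -3.083]
force: [0.2, 0.7, -0.4]
width: 0.0438
```

Emit:
{"fn": "apply_moves", "kwargs": {
  "moves": [
    [0, 0.02, -0.025, 0, 0],
    [0, 0.02, -0.03, 0, 0],
    [0, 0.02, -0.03, 0, 0],
    [0, 0.02, -0.03, 0, 0],
    [0, 0.02, -0.03, 0, 0],
    [0, 0.02, -0.03, 0, 0],
    [0, 0.01, -0.03, 0, 0],
    [0, 0, -0.03, 0, 0],
    [0, 0, -0.02, 0, 0],
    [0, 0, 0, 0, 0],
    [0, 0, 0, 0, 0]
  ]
}}

```text
t: 33.05
eef_pos: [0.4777, -0.0256, 0.3457]
ee_rot: [3.141, 0.0, -3.085]
force: [0.1, 0.9, 0.8]
width: 0.0436
```

```bash
python3 -c "
from h import *
to(.5922,.2366,.18,93.3)
f=grab('scene');save(cv2.resize(f['color'][80:290,240:460],None,fx=3,fy=3)[:600],'pics/c1.png')
f=grab('top');save(cv2.resize(f['color'][140:350,80:400],None,fx=2.4,fy=2.4),'pics/c2.png')
";python3 m5.py 592 236.6 110 93 1;python3 m5.py 598 140.5 110 93 1;python3 m5.py 587 332.5 110 93 1
```

```text
t 33.05 pos [ 0.4777 -0.0256  0.3457] yang 93.24 w 43.6 F [0.1 0.9 0.8]
tool shift mm [-129.1  255.2  165.8] turn -0.0011
[592.  238.2 108.8] 2.17 2733 x [ 0.02  -0.013  1.   ] y [-0.998 -0.061  0.019] z [ 0.06  -0.998 -0.014] crown_under [593.3 237.4 170.8]
[597.1 142.5 109. ] 1.85 2451 x [ 0.014 -0.013  1.   ] y [-0.998 -0.062  0.013] z [ 0.062 -0.998 -0.014] crown_under [597.9 141.7 171. ]
[586.2 334.2 108.8] 2.1 2920 x [ 0.011 -0.015  1.   ] y [-0.998 -0.066  0.01 ] z [ 0.066 -0.998 -0.015] crown_under [586.9 333.3 170.8]
```

View pics/c1.png

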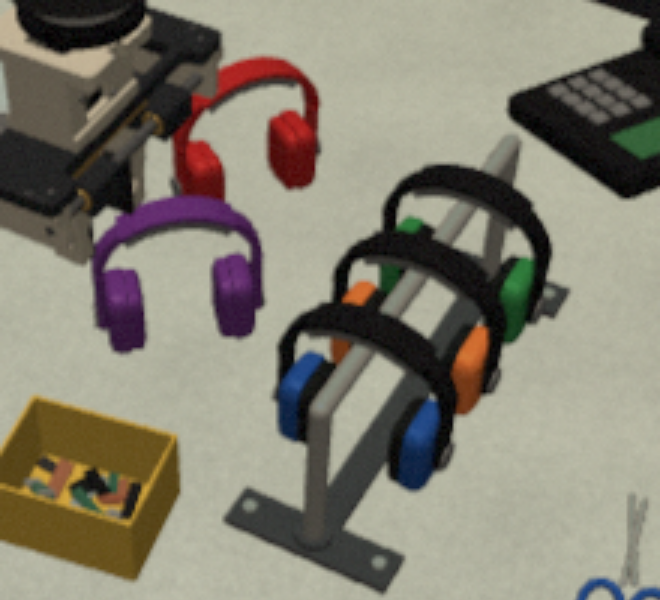

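View pics/c2.png

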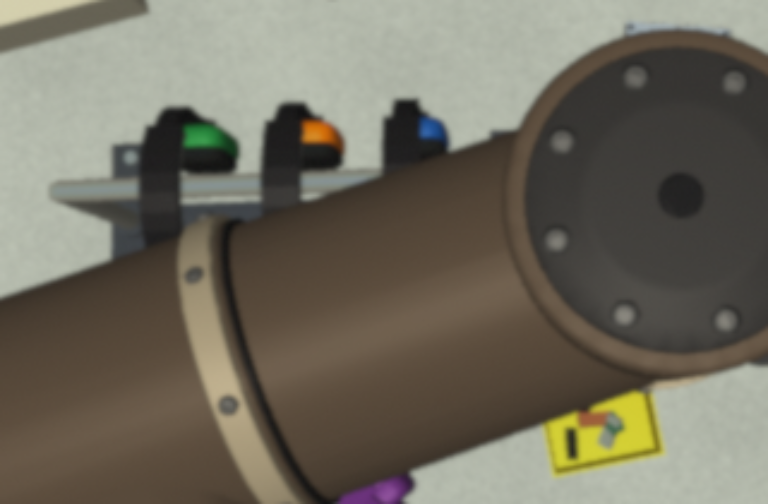

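Emit:
{"fn": "apply_moves", "kwargs": {
  "moves": [
    [0, 0, 0, 0, 0],
    [0, 0, 0, 0, 0],
    [0, 0, 0, 0, 0],
    [0, 0, 0, 0, 0],
    [0, 0, 0, 0, 0],
    [0, 0, 0, 0, 0],
    [0, 0, 0, 0, 0],
    [0, 0, 0, 0, 0],
    [0, 0, 0, 0, 0],
    [0, 0, 0, 0, 0],
    [0, 0, 0, 0, 0],
    [0, 0, 0, 0, 0]
  ]
}}

```text
t: 34.45
eef_pos: [0.478, -0.0247, 0.3456]
ee_rot: [3.142, 0.0, -3.083]
force: [0.1, 0.7, 0.8]
width: 0.0439
```

```bash
python3 m5.py 592 236.6 110 93 1;python3 m5.py 592 236.6 110 93 1; python3 -c "
from h import *
f=grab('scene');P=cloud(f)
for l in('hard_disk','tub'):
    d=outline_of(l,f)[0];print(l,d['extent'],np.nanmedian(P[d['region']],0).round(3))
job.job_done()"
```

```text
[592.  238.2 108.9] 2.18 2737 x [ 0.017 -0.018  1.   ] y [-0.998 -0.063  0.016] z [ 0.062 -0.998 -0.019] crown_under [593.1 237.1 170.8]
[592.  238.2 108.8] 2.14 2735 x [ 0.019 -0.016  1.   ] y [-0.998 -0.061  0.018] z [ 0.06  -0.998 -0.018] crown_under [593.2 237.1 170.8]
hard_disk [310.7, 290.4, 388.1, 359.4] [ 0.711 -0.099  0.025]
tub [237.3, 211.8, 301.9, 271.4] [ 0.427 -0.014  0.037]
the job is handed in; nothing more can be done
```

The orange ear defenders are hanging on the rail between the blue and the green pair, and the job is handed in at about 35 s of the 67 s.

**How it went**
- I pinched the crown lightly and raised it while the cups stayed on the bench, until they stood on both cups. I then let go and moved clear; the fit showed them upright to about 1°.
- I took them again by the crown, carried them over, and lowered them until the crown touched the tube. The fingers then opened and the arm moved away.

**The flaw**
- The first attempt to stand them up failed. At about 55° the crown slid to the fingertips and sank back to about 35° before it met the fingers again.
- I lowered it to the bench under control and started again with a deeper grip. It was never dropped freely, but it was not one clean motion.

**Last checks**
- **Position:** the crown sits at about 237 mm along the rail. The other two are at 142 and 333 mm, so ours is midway, with about 40 mm clear on each side.
- **Straight and square:** it is tilted 1 to 1.5°, about as much as the fit gives for the two neighbours (around 1°), and it lies along the rail to within a fraction of a degree.
- **At rest:** fits about 1.4 s apart agree to a few tenths of a millimetre, and the robot touches nothing.
- **Other things:** the hard disk and the tub read within 2 mm of where they started. The blue and green crowns read within 2 mm too, but by a different method than at the start, so that is a looser check.

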